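# Kit taper wedges head to tail and book them in

## Task

Pack all the loose aluminium wedges into the blue tray, lying flat and close together, alternately head to tail, carrying on the pattern from the red wedge fixed at its end with no place left empty between. Then take the hand scanner by its handle and hold it steady for a good three seconds about 7 cm from the barcode label, square on to it and centred, and stand it back upright on the middle of its black mat; leave the other things on the bench where they are.

Things in the scene. Friction and masses are not known exactly. Their poses are not given: they have to be found in the camera images.
- tray: Blue shallow tray fixed on the bench, inside 70 (its x) by 178 mm (its y), floor 3 thick, rim 9 above the bench, walls 6. Origin: centre of its underside, z up. A red wedge like the loose ones is fixed in it at the -y end: straight side to the -y wall, head to +x, its origin at y = -75. Each next one is turned half a turn, origins 28 mm apart if touching.
- slot1 (a point): Point on the tray floor (x = 0, y = -46 mm in the tray) over which the origin of the first loose wedge from the red one comes when packed with 1 mm of play each; the wedge there has its head towards the tray's -x. Axes as the tray's.
- slot2 (a point): Point on the tray floor (x = 0, y = -17 mm in the tray) over which the origin of the second loose wedge from the red one comes when packed with 1 mm of play each; the wedge there has its head towards the tray's +x. Axes as the tray's.
- slot3 (a point): Point on the tray floor (x = 0, y = 12 mm in the tray) over which the origin of the third loose wedge from the red one comes when packed with 1 mm of play each; the wedge there has its head towards the tray's -x. Axes as the tray's.
- slot4 (a point): Point on the tray floor (x = 0, y = 41 mm in the tray) over which the origin of the fourth loose wedge from the red one comes when packed with 1 mm of play each; the wedge there has its head towards the tray's +x. Axes as the tray's.
- slot5 (a point): Point on the tray floor (x = 0, y = 70 mm in the tray) over which the origin of the fifth loose wedge from the red one comes when packed with 1 mm of play each; the wedge there has its head towards the tray's -x. Axes as the tray's.
- wedge1: Loose aluminium taper wedge (may be absent), flat, 125 g, 64 long (x), 26 high. From above a right-angled trapezoid: ends square to x, head 38 wide at +x (black dot on top), tail 18 wide at -x; straight side at y = -14, sloping side from y = +4 (tail) to +24 (head). Origin: underside, mid-length, mid-width there. Edges chamfered 2.5 below, 1.2 above. Grip by the two ends, within the tail's width.
- wedge2: Loose aluminium taper wedge (may be absent), flat, 125 g, 64 long (x), 26 high. From above a right-angled trapezoid: ends square to x, head 38 wide at +x (black dot on top), tail 18 wide at -x; straight side at y = -14, sloping side from y = +4 (tail) to +24 (head). Origin: underside, mid-length, mid-width there. Edges chamfered 2.5 below, 1.2 above. Grip by the two ends, within the tail's width.
- wedge3: Loose aluminium taper wedge (may be absent), flat, 125 g, 64 long (x), 26 high. From above a right-angled trapezoid: ends square to x, head 38 wide at +x (black dot on top), tail 18 wide at -x; straight side at y = -14, sloping side from y = +4 (tail) to +24 (head). Origin: underside, mid-length, mid-width there. Edges chamfered 2.5 below, 1.2 above. Grip by the two ends, within the tail's width.
- wedge4: Loose aluminium taper wedge (may be absent), flat, 125 g, 64 long (x), 26 high. From above a right-angled trapezoid: ends square to x, head 38 wide at +x (black dot on top), tail 18 wide at -x; straight side at y = -14, sloping side from y = +4 (tail) to +24 (head). Origin: underside, mid-length, mid-width there. Edges chamfered 2.5 below, 1.2 above. Grip by the two ends, within the tail's width.
- wedge5: Loose aluminium taper wedge (may be absent), flat, 125 g, 64 long (x), 26 high. From above a right-angled trapezoid: ends square to x, head 38 wide at +x (black dot on top), tail 18 wide at -x; straight side at y = -14, sloping side from y = +4 (tail) to +24 (head). Origin: underside, mid-length, mid-width there. Edges chamfered 2.5 below, 1.2 above. Grip by the two ends, within the tail's width.
- tray_edge (a point): Middle of the outer top edge of the tray's +x wall (x = 41 mm, y = 0, z = 9 mm in the tray): every second wedge has its head on this side.
- scanner: Loose hand scanner, 250 g, standing upright on its nose on the black mat: yellow head 62 x 50 x 36 mm high with the amber window underneath, above it a black square handle 30 x 30 mm from 36 to 122 mm high. Origin: centre of the window (underside); it looks along its own -z. Grip the handle about 85 mm above the origin.
- mat: Black rubber mat with two yellow lines, 120 x 120 x 3 mm, fixed: the scanner's place. Origin: centre of its underside, on the bench.
- label: White barcode label 44 x 62 mm on a fixed yellow stand. Origin: centre of its face, 46 mm above the bench; z is the outward normal, leaning 30 degrees from vertical to the robot side; x runs up the slope, away from the robot; y across the bars.
- wrench: Bystander, not to be disturbed: steel open-end wrench, lying flat. Origin: under or in its middle.
- screwdriver: Bystander, not to be disturbed: screwdriver, lying flat. Origin: under or in its middle.
- oilcan: Bystander, not to be disturbed: blue-banded can, 52 mm diameter, 85 mm tall. Origin: under or in its middle.
- bearing: Bystander, not to be disturbed: steel ring, 42 mm outside, 14 mm high. Origin: under or in its middle.
- parallel: Bystander, not to be disturbed: ground steel bar, 30 x 100 x 20 mm. Origin: under or in its middle.
- pincup: Bystander, not to be disturbed: red metal cup, 52 mm wide, 45 mm tall. Origin: under or in its middle.
There are look-alikes about, which are no part of the job. Leave any green or pink look-alike of the scanner alone.

How it is judged (in metres and radians):
On the way, in this order (a step that is already met when the one before it is completed fails the run):
1. all the wedges lie packed in the tray, alternately head to tail from the red one (angle between the x axis of each of wedge1, wedge2, wedge3, wedge4, wedge5 and the x axis of tray, either way round below 0.14 rad and angle between each of wedge1, wedge2, wedge3, wedge4, wedge5's own z axis and vertical below 0.06 rad and z of each of wedge1, wedge2, wedge3, wedge4, wedge5 in the frame of tray below 0.006 m and linear speed of each of wedge1, wedge2, wedge3, wedge4, wedge5 below 0.02 m/s and ((x of tray_edge in the frame of wedge1 below -0.02 m and (horizontal distance between wedge1 and slot1 below 0.008 m or horizontal distance between wedge1 and slot3 below 0.008 m or horizontal distance between wedge1 and slot5 below 0.008 m)) or (x of tray_edge in the frame of wedge1 above 0.02 m and (horizontal distance between wedge1 and slot2 below 0.008 m or horizontal distance between wedge1 and slot4 below 0.008 m))) and ((x of tray_edge in the frame of wedge2 below -0.02 m and (horizontal distance between wedge2 and slot1 below 0.008 m or horizontal distance between wedge2 and slot3 below 0.008 m or horizontal distance between wedge2 and slot5 below 0.008 m)) or (x of tray_edge in the frame of wedge2 above 0.02 m and (horizontal distance between wedge2 and slot2 below 0.008 m or horizontal distance between wedge2 and slot4 below 0.008 m))) and ((x of tray_edge in the frame of wedge3 below -0.02 m and (horizontal distance between wedge3 and slot1 below 0.008 m or horizontal distance between wedge3 and slot3 below 0.008 m or horizontal distance between wedge3 and slot5 below 0.008 m)) or (x of tray_edge in the frame of wedge3 above 0.02 m and (horizontal distance between wedge3 and slot2 below 0.008 m or horizontal distance between wedge3 and slot4 below 0.008 m))) and ((x of tray_edge in the frame of wedge4 below -0.02 m and (horizontal distance between wedge4 and slot1 below 0.008 m or horizontal distance between wedge4 and slot3 below 0.008 m or horizontal distance between wedge4 and slot5 below 0.008 m)) or (x of tray_edge in the frame of wedge4 above 0.02 m and (horizontal distance between wedge4 and slot2 below 0.008 m or horizontal distance between wedge4 and slot4 below 0.008 m))) and ((x of tray_edge in the frame of wedge5 below -0.02 m and (horizontal distance between wedge5 and slot1 below 0.008 m or horizontal distance between wedge5 and slot3 below 0.008 m or horizontal distance between wedge5 and slot5 below 0.008 m)) or (x of tray_edge in the frame of wedge5 above 0.02 m and (horizontal distance between wedge5 and slot2 below 0.008 m or horizontal distance between wedge5 and slot4 below 0.008 m))) and horizontal distance between any of wedge1, wedge2, wedge3, wedge4, wedge5 and slot1 below 0.008 m and horizontal distance between any of wedge1, wedge2, wedge3, wedge4, wedge5 and slot2 below 0.008 m and horizontal distance between any of wedge1, wedge2, wedge3, wedge4, wedge5 and slot3 below 0.008 m and (horizontal distance between any of wedge1, wedge2, wedge3, wedge4, wedge5 and slot4 below 0.008 m or horizontal distance between each of wedge1, wedge2, wedge3, wedge4, wedge5 and slot5 above 0.014 m)), for 0.2 s.
2. the scanner is held still for 2.5 s with its window 40 to 110 mm from the label, centred within 18 mm and square within 0.22 rad (z of scanner in the frame of label between 0.04 and 0.11 m and x of scanner in the frame of label between -0.018 and 0.018 m and y of scanner in the frame of label between -0.018 and 0.018 m and angle between the z axis of scanner and the z axis of label, either way round below 0.22 rad and linear speed of scanner below 0.03 m/s), for 2.5 s.
At the end, for the whole second after the job is handed in: Every wedge present lies flat in the tray, within 8 mm of its place in the row that starts at the red wedge (places filled in order, none skipped), head and tail alternating, straight within 0.14 rad; the scanner stands upright on its mat, within 35 mm of the middle; all at rest (all of step 1 and horizontal distance between scanner and mat below 0.035 m and z of scanner in the frame of mat below 0.008 m and angle between scanner's own z axis and vertical below 0.08 rad and linear speed of scanner below 0.02 m/s); the robot touches nothing.
It fails at once if a bystander is shifted by more than 40 mm (distance of any of wrench, screwdriver, oilcan, bearing, parallel, pincup from where it was at the start of the episode above 0.04 m).
Of wedge1, wedge2, wedge3, wedge4, wedge5 only 3 to 5 are there at a start; the rules pass over those that are not, and their reading is None.
At some moment in a run one of wedge1, wedge2, wedge3, wedge4, wedge5, scanner may be knocked a few centimetres aside while the robot is not near it.
It also fails if it takes over 210 s, if anything falls off the work surface, if the arm or the gripper's body presses on something with over 40 N, if the wrist force passes 120 N, or if a joint passes its speed limit or range.

## Robot

A 6-joint arm with a two-finger parallel gripper is mounted at the origin on the work surface. World frame = base frame: x ahead of the robot, y to its left, z up, the work surface at z = 0. Lengths are in m, angles in degrees, forces in N, time in s.
With the tool pointing down it reaches from about 0.35 to 0.875 m from the base axis. Payload 4.2 kg.
Tool frame: the origin (TCP) lies on the centre line of the jaws, within the pads' length; the fingertips stand 19 mm ahead of it and the grasp point (between the pads) is the TCP; z points along the fingers, y is the line along which they close (so a half turn about z gives the same grasp; the last joint's range is limited). The gripper opens to 87 mm and grips with 3 to 60 N. Pads are 19 mm wide; open, the fingers measure 117 mm over their backs; the gripper's body (75 mm by 190 mm) begins 51 mm behind the grasp point.
Start: joints at [-58.178, 22.042, 0.453, 0, -68.411, -14.817], TCP at [0.183, -0.598, 0.242] pointing down, gripper open.
Joint ranges: [-179.83, 179.83], [-69.29, 118.12], [-61.27, 80.66], [-181.25, 117.63], [-171.15, -9.14], [-177.46, 177.46]. Speed limits (degrees/s): [159.86, 159.86, 180, 180, 180, 180].

## Interface

Orientations are given as a 3x3 rotation matrix whose columns are the frame's x, y, z axes.
In Python, from station import sense, capture, finish_job, search_frame, masks_of gives the robot as it stands.
- The arm moves only by the tool drive_tool, never from a script. Its argument "rows" is a list of rows, each a list of 7 numbers: the opening in per cent of the stroke, from 0 (shut) to 100 (fully open), then the shift along the world's x, y, z in mm, then the turn, a rotation vector about the world's x, y, z in rad. In form: [[fingers, dx, dy, dz, wx, wy, wz], ...]. A call has 1 to 5 rows; each row shifts and turns the commanded pose from where the row before left it; what a row does not reach is not made up. A row lasts 1/12 s, in which the tool goes at most 41.7 mm and 7.16 degrees, less where a joint would pass 70% of its speed; a pose out of reach is approached as far as the arm can. A call is refused whole if a number of a shift passes 41.7 or a number of a turn 0.125, either way. A call with a gripper value outside its range is refused whole. The fingers move at their own pace and stop on an object; the grip force is fixed at half the most. Time passes only in rows, so rows that do not move let the fingers close. It gives the time, the measured TCP pose, the force, the opening and the grip force at its end, in the units of the state.
- sense(): the state, without advancing time (a new reading comes with each control period).
- capture(name): name is "scene" or "top" or "wrist"; returns a dict with "frame" (420x560x3 uint8, red, green, blue), "z_map" (420x560 float32, m along the optical axis (not along the pixel's ray), 0 where there is no reading), "fx", "fy", "cx", "cy" (pixels), "R" (3x3) and "t" (3): a world point X has camera coordinates R X + t; the wrist camera has in their place "T_tool_cam" (4x4, takes a point from camera to tool coordinates, whose origin is the TCP and whose axes are the flange's). Camera axes: x right, y down, z forward; pixel columns grow to the right and rows downward; lengths in m; the calibration is good to about 2 mm. A picture is of the moment at which its call begins: read the wrist's pose just before it.
- finish_job(): hands the job in; it is judged then, once.
Trained networks look in a picture, given as the dict that the camera call returned (one of the last four; its "shot" number tells which), for a name from the list of things; names that differ only in an ending like _2 or _b are one class to them, and where a whole thing is asked for, a point or a joint stands for the part that bears it (a point fixed in the world has none). Each returns a list of dicts, best first, with "p" (0 to 1); they miss things now and then, are a little off and sometimes report something else, mostly with a low value. They report only what shows in the picture. A call takes as long as a camera call. They do not tell look-alikes from the thing itself.
- search_frame(label, picture): "xy" ([column, row] in pixels, amid what is visible of it).
- masks_of(label, picture): "region" (420x560 bool, what is visible of it) and "xy" ([column, row] in pixels, amid what is visible of it).
The state is a dict: "time_s": time; "joints": joint angles; "joint_velocities": joint speeds; "effort": joint torques, N m; "tcp_pos": TCP position; "ee_rot": TCP orientation; "wrist_force": force on the tool from outside, world axes, zero at the start; "moment": the same for the moment, N m; "gripper_width": opening from 0.0 (shut) to 1.0 (fully open); "gripper_force": force on a finger pad.
Only numpy, scipy, OpenCV 4.12 (cv2) and the standard library are available. Lean on these libraries where they do the work, as an engineer would, in place of code of your own. Each camera call takes 0.05 s, during which the arm holds its last target. There are 200 camera calls.

## Working session

There is one attempt and no reset: what is moved stays moved. The work goes in short steps, Python scripts to look and compute and a tool call to move; the robot and the scene stay as the last step left them, time stands still between calls to the robot, and variables do not carry over. Pictures are saved under pics/ and viewed, at most 14 in all, crops included, and the job is handed in when it is done.

Besides the shell and the picture viewer there is one more tool, called by a JSON object that holds its "method" and its "body", one argument or row to a line. drive_tool: Moves the arm, as the interface text tells. Its arguments: {"type":"object","properties":{"rows":{"type":"array"}},"required":["rows"]}

```bash
mkdir -p pics; ls; cat > h.py <<'E'
import numpy as np, cv2
from station import sense, capture, finish_job, search_frame, masks_of
def save(c,n): cv2.imwrite(f'pics/{n}.png',c['frame'][:,:,::-1])
def ext(c):
    if 'R' in c: return np.array(c['R']),np.array(c['t'])
    s=c['state']; T=np.array(c['T_tool_cam']); Rt=np.array(s['ee_rot']); p=np.array(s['tcp_pos'])
    Rw=Rt@T[:3,:3]; pw=Rt@T[:3,3]+p
    return Rw.T,-Rw.T@pw
def cap(n):
    s=sense(); c=capture(n); c['state']=s; return c
def cloud(c):
    R,t=ext(c); z=c['z_map']; v,u=np.mgrid[:420,:560]
    X=np.stack([(u-c['cx'])/c['fx']*z,(v-c['cy'])/c['fy']*z,z],-1)
    W=(X-t)@R; W[z<=0]=np.nan
    return W
def proj(c,X):
    R,t=ext(c); q=np.atleast_2d(X)@R.T+t
    return np.c_[q[:,0]/q[:,2]*c['fx']+c['cx'],q[:,1]/q[:,2]*c['fy']+c['cy']]
E
python3 - <<'E'
from h import *
for n in ['top','scene']:
    c=cap(n); save(c,n+'0'); W=cloud(c)
    if n=='top': 
        np.savez('top0.npz',W=W,f=c['frame']); print(c['R'],c['t'],c['fx'])
    for l in ['tray','wedge1','scanner','mat','label','wrench','screwdriver','oilcan','bearing','parallel','pincup']:
        for m in masks_of(l,c):
            P=W[m['region']]; print(n,l,round(m['p'],2),np.round(m['xy']),m['region'].sum(),np.nanmedian(P,0).round(3),np.nanmax(P[:,2]).round(3))
E
```

```text
pics
[[ 0.08055467 -0.99673359 -0.00575369]
 [-0.97649358 -0.07775843 -0.20103211]
 [ 0.19992806  0.02181251 -0.97956775]] [-0.04155775  0.50909487  0.81693296] 386.4315256414239
top tray 0.81 [280. 233.] 2891 [0.486 0.003 0.004] 0.034
top wedge1 0.84 [257. 150.] 382 [0.668 0.067 0.026] 0.031
top wedge1 0.57 [321. 165.] 395 [ 0.642 -0.088  0.025] 0.031
top scanner 0.97 [426. 304.] 893 [ 0.336 -0.314  0.047] 0.125
top scanner 0.86 [403. 237.] 890 [ 0.467 -0.264  0.041] 0.128
top scanner 0.63 [401. 362.] 1050 [ 0.221 -0.265  0.038] 0.125
top scanner 0.59 [482. 253.] 1127 [ 0.455 -0.441  0.043] 0.125
top mat 0.92 [401. 256.] 1910 [ 0.453 -0.282  0.003] 0.128
top mat 0.63 [427. 192.] 1106 [ 0.59  -0.322  0.046] 0.067
top label 0.94 [426. 191.] 1116 [ 0.592 -0.323  0.047] 0.068
top label 0.35 [357. 215.] 170 [ 0.539 -0.186  0.014] 0.018
top wrench 0.94 [209. 112.] 559 [0.758 0.202 0.007] 0.013
top screwdriver 0.88 [350. 288.] 598 [ 0.358 -0.166  0.022] 0.029
top oilcan 0.83 [387. 124.] 693 [ 0.735 -0.227  0.077] 0.09
top oilcan 0.4 [277. 229.] 2886 [0.485 0.004 0.004] 0.034
top bearing 0.
[... 837 characters left out ...]
 0.029
scene wrench 0.8 [402. 257.] 576 [0.762 0.2   0.006] 0.011
scene screwdriver 0.65 [189. 206.] 520 [ 0.368 -0.167  0.017] 0.028
scene oilcan 0.73 [233. 324.] 1000 [ 0.767 -0.236  0.071] 0.088
scene oilcan 0.25 [318. 304.] 732 [ 0.784 -0.043  0.018] 0.024
scene bearing 0.7 [156. 287.] 614 [ 0.601 -0.326  0.048] 0.066
scene bearing 0.53 [212. 259.] 222 [ 0.548 -0.188  0.011] 0.017
scene bearing 0.27 [271. 217.] 1844 [0.493 0.001 0.004] 0.033
scene parallel 0.8 [320. 301.] 795 [ 0.784 -0.043  0.018] 0.024
scene parallel 0.58 [332. 250.] 346 [0.678 0.067 0.024] 0.029
scene parallel 0.25 [155. 285.] 682 [ 0.601 -0.324  0.048] 0.066
scene pincup 0.65 [295. 162.] 364 [0.353 0.163 0.028] 0.048
```

```bash
python3 - <<'E'
import cv2
a=cv2.imread('pics/top0.png')
cv2.imwrite('pics/top0b.png',cv2.resize(a,(784,588),interpolation=cv2.INTER_CUBIC))
E
```

```text
(no output)
```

View pics/top0b.png

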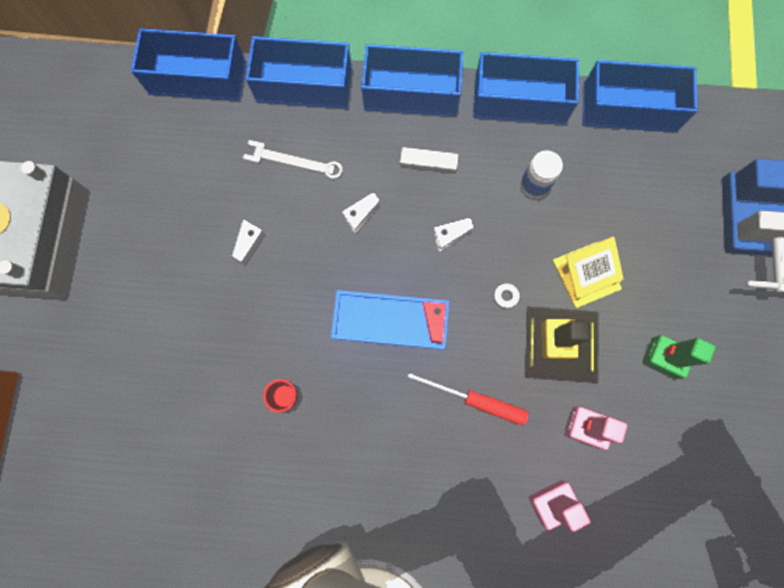

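```bash
cat >> h.py <<'E'
from scipy.optimize import minimize
def box(x0,x1,y0,y1,z0,z1): return np.array([[x,y,z] for x in(x0,x1) for y in(y0,y1) for z in(z0,z1)])/1e3
WED=np.array([[x,y,z] for (x,y) in [(-32,-14),(32,-14),(32,24),(-32,4)] for z in(0,26)])/1e3
RED=np.array([[x,y-75,z+3] for (x,y) in [(-32,-14),(32,-14),(32,24),(-32,4)] for z in(0,26)])/1e3
TRAY=[box(-41,41,-95,95,0,9),RED]
def place(P,q,z0=0):
    c,s=np.cos(q[2]),np.sin(q[2]); return P@np.array([[c,s,0],[-s,c,0],[0,0,1]])+[q[0],q[1],z0]
def fit(c,mask,prisms,q0,z0=0,yaws=(0,),S=8):
    ys,xs=np.where(mask); a=max(xs.min()-12,0); b=max(ys.min()-12,0); w=xs.max()+12-a; h=ys.max()+12-b
    M=cv2.resize(mask[b:b+h,a:a+w].astype(np.float32),None,fx=S,fy=S,interpolation=cv2.INTER_LINEAR)>.5
    def cost(q):
        im=np.zeros(M.shape,np.uint8)
        for P in prisms:
            u=(proj(c,place(P,q,z0))-[a,b]+.5)*S-.5
            cv2.fillConvexPoly(im,cv2.convexHull(np.round(u*16).astype(np.int32)),1,shift=4)
        im=im>0; return 1-(im&M).sum()/(im|M).sum()
    best=None
    for y in yaws:
        q=np.array([q0[0],q0[1],y])
        r=minimize(cost,q,method='Nelder-Mead',options=dict(initial_simplex=q+np.array([[0,0,0],[.008,0,0],[0,.008,0],[0,0,.2]]),xatol=1e-5,fatol=1e-5))
        if best is None or r.fun<best.fun: best=r
    return best.x,best.fun
def wedges(c,W=None,region=None):
    W=cloud(c) if W is None else W
    out=[]
    for m in masks_of('wedge1',c):
        pass
    return out
def blob(c,W,xy,r=.06,zmin=.006,zmax=.05,white=True):
    f=c['frame'].astype(int); m=(W[...,2]>zmin)&(W[...,2]<zmax)&(np.hypot(W[...,0]-xy[0],W[...,1]-xy[1])<r)
    if white: m&=(f.max(-1)-f.min(-1)<60)
    n,l,st,ce=cv2.connectedComponentsWithStats(m.astype(np.uint8))
    k=1+np.argmax(st[1:,4]); return cv2.morphologyEx((l==k).astype(np.uint8),cv2.MORPH_CLOSE,np.ones((3,3)))>0
YA=np.radians(np.arange(-180,180,30))
E
python3 - <<'E'
from h import *
c=cap('top'); W=cloud(c); f=c['frame'].astype(int)
for px in [(177,172),(258,151),(323,167)]:
    p=W[px[1],px[0]]; m=blob(c,W,p[:2]); q,e=fit(c,m,[WED],np.nanmedian(W[m],0)[:2],0,YA); print('wedge',q[:2].round(4),np.degrees(q[2]).round(1),round(e,3),m.sum())
m=(W[...,2]<.05)&(np.hypot(W[...,0]-.49,W[...,1])<.13)&((f[...,2]-f[...,0]>50)|(f[...,0]-f[...,2]>60))
n,l,st,ce=cv2.connectedComponentsWithStats(m.astype(np.uint8)); m=l==1+np.argmax(st[1:,4])
print('tray',fit(c,m,TRAY,[.487,.002],0,(0,.2,-.2)),m.sum())
# scanner, mat
b=(W[...,2]>.11)&(np.hypot(W[...,0]-.46,W[...,1]+.27)<.08); print('handle top',np.nanmean(W[b],0),b.sum())
y=(f[...,0]-f[...,2]>70)&(f[...,1]-f[...,2]>50)
h=y&(W[...,2]>.03)&(W[...,2]<.06)&(np.hypot(W[...,0]-.46,W[...,1]+.27)<.06); print('head top',np.nanmean(W[h],0),h.sum())
k=(f.max(-1)<75)&(np.hypot(W[...,0]-.45,W[...,1]+.28)<.1)&(W[...,2]<.012)|y&(np.hypot(W[...,0]-.455,W[...,1]+.28)<.075)
P=cv2.minAreaRect(W[k&(W[...,2]<.015)][:,:2].astype(np.float32)); print('mat',P)
L=masks_of('label',c)[0]['region']; Lw=L&(f.min(-1)>150); Q=W[cv2.erode(L.astype(np.uint8),np.ones((5,5)))>0]
for nme,mm in (('white',Lw),('top',L&(W[...,2]>.02))):
    Q=W[mm]; cen=Q.mean(0); u,s,v=np.linalg.svd(Q-cen); print(nme,cen,v[2]*np.sign(v[2][2]),s/np.sqrt(len(Q)),len(Q))
# others: blobs above bench
E
```

```text
wedge [0.5973 0.2606] -25.5 0.081 391
wedge [0.6724 0.0675] 128.1 0.083 363
wedge [ 0.6458 -0.0932] 110.6 0.075 367
tray (array([ 0.48594126,  0.00450633, -0.01674742]), np.float64(0.054794956361284064)) 2869
handle top [ 0.47131343 -0.27229351  0.12328185] 240
head top [ 0.46654641 -0.2672494   0.03822955] 352
mat ((0.4548904597759247, -0.2867658734321594), (0.09590337425470352, 0.10785958915948868), 3.3580515384674072)Traceback (most recent call last):
  File "<stdin>", line 16, in <module>
    u, s, vh = gufunc(a, signature=signature)
               ~~~~~~^^^^^^^^^^^^^^^^^^^^^^^^
    raise LinAlgError("SVD did not converge")
numpy.linalg.LinAlgError: SVD did not converge
```

```bash
cat >> h.py <<'E'
def togo(x,y,z,ang):
    "ang: wanted direction (deg) of tool y axis, mod 180"
    s=sense(); p=np.array(s['tcp_pos']); R=np.array(s['ee_rot']); a=np.degrees(np.arctan2(R[1,1],R[0,1]))
    d=(ang-a+90)%180-90
    print('t',round(s['time_s'],2),'tcp',p.round(4),'ytool',a.round(2),'j6',np.round(s['joints'][5],1),'dxyz',np.round((np.array([x,y,z])-p)*1e3,1),'dyaw',d.round(2),'deg',np.radians(d).round(4),'tilt',np.degrees(np.arccos(-R[2,2])).round(2),'f',np.round(s['wrist_force'],1),s['gripper_width'])
def tf(q,v): return place(np.array([[v[0],v[1],0]])/1e3,q)[0][:2]
E
python3 - <<'E'
from h import *
c=cap('wrist'); print(np.array(c['T_tool_cam']).round(3),c['fx'],sense()['ee_rot'])
q=[.6458,-.0932,np.radians(110.6)]; g=tf(q,(0,-5)); print(g); togo(*g,.25,110.6)
c=cap('top'); W=cloud(c); f=c['frame'].astype(int)
L=masks_of('label',c)[0]['region']
for mm in (L&(f.min(-1)>150),L&(W[...,2]>.02)):
    Q=W[mm]; Q=Q[np.isfinite(Q).all(1)]; cen=Q.mean(0); u,s,v=np.linalg.svd(Q-cen,full_matrices=False); print(cen,v.round(3),s/np.sqrt(len(Q)),len(Q))
E
```

```text
[[ 0.001 -0.963 -0.269  0.072]
 [ 1.     0.001  0.     0.   ]
 [ 0.    -0.269  0.963 -0.143]
 [ 0.     0.     0.     1.   ]] 315.0913686667763 [[-9.56272286e-01 -2.92477883e-01  5.54853353e-05]
 [-2.92477886e-01  9.56272284e-01 -6.67338671e-05]
 [-3.35409082e-05 -8.00439813e-05 -9.99999996e-01]]
[ 0.6504803  -0.09144079]
t 1.35 tcp [ 0.1828 -0.5977  0.2416] ytool 107.01 j6 -14.8 dxyz [467.7 506.2   8.4] dyaw 3.59 deg 0.0627 tilt 0.0 f [ 0.9 -0.8 -0.5] 0.9966756929139942
[ 0.59052345 -0.32380145  0.04604811] [[-0.443  0.897  0.007]
 [-0.776 -0.379 -0.504]
 [ 0.45   0.229 -0.864]] [0.01920197 0.01396214 0.00139005] 455
[ 0.59209235 -0.32352594  0.04628502] [[-0.484  0.875 -0.019]
 [-0.753 -0.427 -0.5  ]
 [-0.446 -0.228  0.866]] [0.02379459 0.02174399 0.00147229] 1066
```

{"method": "drive_tool", "body": {
  "rows": [
    [100,27.5,29.8,0.5,0,0,0.004],
    [100,27.5,29.8,0.5,0,0,0.004],
    [100,27.5,29.8,0.5,0,0,0.004],
    [100,27.5,29.8,0.5,0,0,0.004],
    [100,27.5,29.8,0.5,0,0,0.004]
  ]
}}

```text
time_s: 1.87
tcp_pos: [0.3212, -0.4472, 0.2443]
ee_rot: [[-0.95, -0.311, 0.0], [-0.311, 0.95, -0.0], [-0.0, -0.0, -1.0]]
wrist_force: [0.9, -0.7, 0.3]
gripper_width: 1.004
gripper_force: 0.0
```

{"method": "drive_tool", "body": {
  "rows": [
    [100,27.5,29.8,0.5,0,0,0.004],
    [100,27.5,29.8,0.5,0,0,0.004],
    [100,27.5,29.8,0.5,0,0,0.004],
    [100,27.5,29.8,0.5,0,0,0.004],
    [100,27.5,29.8,0.5,0,0,0.004]
  ]
}}

```text
time_s: 2.28
tcp_pos: [0.4589, -0.2979, 0.247]
ee_rot: [[-0.944, -0.331, 0.001], [-0.331, 0.944, -0.0], [-0.0, -0.0, -1.0]]
wrist_force: [-0.7, -0.2, 0.5]
gripper_width: 1.001
gripper_force: 0.0
```

{"method": "drive_tool", "body": {
  "rows": [
    [100,27.5,29.8,0.5,0,0,0.004],
    [100,27.5,29.8,0.5,0,0,0.004],
    [100,27.5,29.8,0.5,0,0,0.004],
    [100,27.5,29.8,0.5,0,0,0.004],
    [100,27.5,29.8,0.5,0,0,0.004]
  ]
}}

```text
time_s: 2.7
tcp_pos: [0.5964, -0.1489, 0.2494]
ee_rot: [[-0.937, -0.35, 0.001], [-0.35, 0.937, -0.0], [-0.0, -0.0, -1.0]]
wrist_force: [0.8, -1.3, 0.1]
gripper_width: 1.0
gripper_force: 0.0
```

{"method": "drive_tool", "body": {
  "rows": [
    [100,27.5,29.8,0.5,0,0,0.004],
    [100,27.5,29.8,0.5,0,0,0],
    [100,0,0,0,0,0,0],
    [100,0,0,0,0,0,0]
  ]
}}

```text
time_s: 3.03
tcp_pos: [0.6513, -0.089, 0.2489]
ee_rot: [[-0.935, -0.356, -0.001], [-0.356, 0.935, -0.0], [0.001, 0.0, -1.0]]
wrist_force: [-0.6, -0.2, -0.2]
gripper_width: 1.001
gripper_force: 0.0
```

```bash
cat >> h.py <<'E'
def wristfit(q0,name=None):
    c=cap('wrist'); W=cloud(c); 
    if name: save(c,name)
    m=blob(c,W,q0[:2],r=.055); q,e=fit(c,m,[WED],q0[:2],0,(q0[2],q0[2]+.2,q0[2]-.2),S=4)
    print('wedge',q[:2].round(4),np.degrees(q[2]).round(2),'err',round(e,3),m.sum()); return q,m,c
E
python3 - <<'E'
from h import *
q,m,c=wristfit([.6458,-.0932,np.radians(110.6)],'w1')
im=c['frame'][:,:,::-1].copy(); u=proj(c,place(WED,q)); cv2.polylines(im,[cv2.convexHull(np.round(u).astype(np.int32))],True,(0,0,255),1); cv2.imwrite('pics/w1.png',im)
togo(*tf(q,(0,-5)),.1,np.degrees(q[2]))
E
```

```text
wedge [ 0.6483 -0.0928] 109.76 err 0.056 1381
t 3.08 tcp [ 0.6505 -0.0903  0.2493] ytool 110.75 j6 -75.4 dxyz [   2.5   -0.8 -149.3] dyaw -0.99 deg -0.0172 tilt 0.08 f [-0.7 -0.3  0.8] 0.9988804197007494
```

View pics/w1.png

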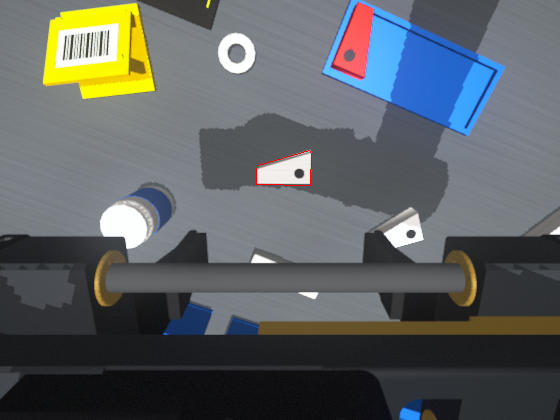

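{"method": "drive_tool", "body": {
  "rows": [
    [100,2,-0.6,-40,0,0,-0.017],
    [100,0,0,-40,0,0,0],
    [100,0,0,-40,0,0,0],
    [100,0,0,-40,0,0,0],
    [100,0,0,-30,0,0,0]
  ]
}}

```text
time_s: 3.5
tcp_pos: [0.6498, -0.0931, 0.0574]
ee_rot: [[-0.942, -0.335, -0.003], [-0.335, 0.942, 0.0], [0.003, 0.001, -1.0]]
wrist_force: [0.2, -0.4, 0.2]
gripper_width: 0.999
gripper_force: 0.0
```

{"method": "drive_tool", "body": {
  "rows": [
    [100,0,0,-20,0,0,0],
    [100,0,0,-11,0,0,0],
    [100,0,0,0,0,0,0]
  ]
}}

```text
time_s: 3.75
tcp_pos: [0.6501, -0.0928, 0.0267]
ee_rot: [[-0.942, -0.335, -0.005], [-0.335, 0.942, -0.0], [0.005, 0.002, -1.0]]
wrist_force: [0.4, -0.4, -0.9]
gripper_width: 1.002
gripper_force: 0.0
```

{"method": "drive_tool", "body": {
  "rows": [
    [60,0,0,0,0,0,0],
    [60,0,0,0,0,0,0],
    [60,0,0,0,0,0,0],
    [60,0,0,0,0,0,0],
    [60,0,0,0,0,0,0]
  ]
}}

```text
time_s: 4.17
tcp_pos: [0.6531, -0.0915, 0.0306]
ee_rot: [[-0.941, -0.337, 0.003], [-0.337, 0.941, 0.0], [-0.003, -0.001, -1.0]]
wrist_force: [-1.0, 0.7, 3.1]
gripper_width: 0.733
gripper_force: 30.0
```

{"method": "drive_tool", "body": {
  "rows": [
    [60,0,0,15,0,0,0],
    [60,0,0,35,0,0,0],
    [60,0,0,35,0,0,0.05],
    [60,-16,5,35,0,0,0.12],
    [60,-18,6,10,0,0,0.12]
  ]
}}

```text
time_s: 4.58
tcp_pos: [0.6216, -0.0809, 0.1654]
ee_rot: [[-0.802, -0.597, 0.011], [-0.597, 0.802, -0.001], [-0.009, -0.007, -1.0]]
wrist_force: [1.1, -0.0, -0.3]
gripper_width: 0.73
gripper_force: 30.0
```

{"method": "drive_tool", "body": {
  "rows": [
    [60,-20,6.5,0,0,0,0.12],
    [60,-20,6.5,0,0,0,0.12],
    [60,-20,6.5,0,0,0,0.12],
    [60,-20,6.5,0,0,0,0.12],
    [60,-20,6.5,0,0,0,0.12]
  ]
}}

```text
time_s: 5.0
tcp_pos: [0.5169, -0.0479, 0.1592]
ee_rot: [[-0.325, -0.946, 0.0], [-0.946, 0.325, 0.0], [-0.0, 0.0, -1.0]]
wrist_force: [-0.1, 0.7, -1.1]
gripper_width: 0.728
gripper_force: 30.0
```

{"method": "drive_tool", "body": {
  "rows": [
    [60,-17,6.5,0,0,0,0.12],
    [60,-17,6,0,0,0,0.12],
    [60,0,0,0,0,0,0.08],
    [60,0,0,0,0,0,0],
    [60,0,0,0,0,0,0]
  ]
}}

```text
time_s: 5.42
tcp_pos: [0.4845, -0.0355, 0.1595]
ee_rot: [[-0.019, -1.0, 0.001], [-1.0, 0.019, 0.0], [-0.0, -0.001, -1.0]]
wrist_force: [0.0, 0.5, -1.6]
gripper_width: 0.729
gripper_force: 30.0
```

```bash
cat >> h.py <<'E'
def traymask(c,W):
    f=c['frame'].astype(int); m=(W[...,2]<.05)&(np.hypot(W[...,0]-.486,W[...,1]-.004)<.12)&((f[...,2]-f[...,0]>50)|(f[...,0]-f[...,2]>60))
    n,l,st,ce=cv2.connectedComponentsWithStats(m.astype(np.uint8)); return l==1+np.argmax(st[1:,4])
E
python3 - <<'E'
from h import *
c=cap('wrist'); save(c,'w2')
togo(.4852,-.035,.033,179.04)
E
```

```text
t 5.47 tcp [ 0.4847 -0.0356  0.1593] ytool 178.91 j6 -16.1 dxyz [   0.5    0.6 -126.3] dyaw 0.13 deg 0.0022 tilt 0.05 f [-0.2 -0.8 -1.2] 0.7294013859334092
```

View pics/w2.png

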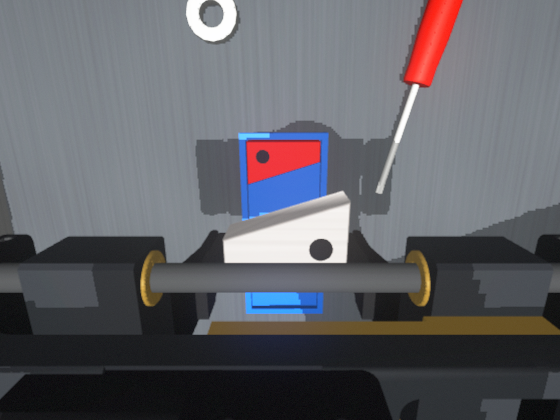

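```bash
python3 - <<'E'
from h import *
c=cap('wrist'); W=cloud(c); f=c['frame'].astype(int)
m=(f[...,0]-f[...,2]>70)&(f[...,0]-f[...,1]>70)&(np.hypot(W[...,0]-.487,W[...,1]+.07)<.06)
# dot is black: fill
cn,_=cv2.findContours(m.astype(np.uint8),cv2.RETR_EXTERNAL,cv2.CHAIN_APPROX_NONE); k=max(cn,key=cv2.contourArea)
mm=np.zeros(m.shape,np.uint8); cv2.drawContours(mm,[k],-1,1,-1)
q,e=fit(c,mm>0,[WED],[.485,-.07],.003,(0,-.03),S=4); print('red',q,e)
t=np.r_[q[:2]-(tf([0,0,q[2]],(0,-75))),q[2]]; print('tray from red',t)
# held wedge sloping edge
h=(W[...,2]>.14)&(f.min(-1)>120)&(np.hypot(W[...,0]-.485,W[...,1]+.04)<.06); P=W[h]; R=np.array(c['state']['ee_rot']); L=(P-c['state']['tcp_pos'])@R
print('top z in tool',np.percentile(L[:,2],[2,50,98])); tt=L[:,2]<np.percentile(L[:,2],50)+.002
L=L[tt]; print('tool y range',np.percentile(L[:,1],[.5,99.5]),'tool x',L[:,0].max())
for a in np.arange(-.028,.03,.008):
    s=np.abs(L[:,1]-a)<.002; print(round(a,3),L[s,0].max().round(4),'expect',round(-1*(0)+ (14+5+(a)/.064*20)/1e3*1,4)if 0 else round((14+a*1e3/64*20+5)/1e3,4))
E
```

```text
red [ 0.48715825 -0.07028132  0.00472797] 0.07609119251753704
tray from red [0.48680366 0.00471784 0.00472797]
top z in tool [0.003201   0.00457737 0.01762052]
tool y range [-0.03189778  0.03078191] tool x 0.030734749046080794
-0.028 0.0127 expect 0.0102
-0.02 0.0154 expect 0.0127
-0.012 0.0176 expect 0.0152
-0.004 0.0205 expect 0.0177
0.004 0.023 expect 0.0202
0.012 0.0257 expect 0.0228
0.02 0.0278 expect 0.0253
0.028 0.0299 expect 0.0278
```

{"method": "drive_tool", "body": {
  "rows": [
    [60,0.8,3,-30,0,0,0.002],
    [60,0,0,-35,0,0,0],
    [60,0,0,-30,0,0,0],
    [60,0,0,-15,0,0,0],
    [60,0,0,0,0,0,0]
  ]
}}

```text
time_s: 5.93
tcp_pos: [0.4828, -0.0334, 0.0454]
ee_rot: [[-0.017, -1.0, -0.008], [-1.0, 0.017, -0.002], [0.002, 0.008, -1.0]]
wrist_force: [-0.2, 0.0, -1.7]
gripper_width: 0.731
gripper_force: 30.0
```

{"method": "drive_tool", "body": {
  "rows": [
    [60,0,0,-6,0,0,0],
    [60,0,0,-4,0,0,0],
    [60,0,0,-4,0,0,0],
    [60,0,0,0,0,0,0],
    [60,0,0,0,0,0,0]
  ]
}}

```text
time_s: 6.35
tcp_pos: [0.4855, -0.0326, 0.0356]
ee_rot: [[-0.015, -1.0, 0.001], [-1.0, 0.015, 0.0], [-0.0, -0.001, -1.0]]
wrist_force: [-0.5, -0.8, -1.0]
gripper_width: 0.734
gripper_force: 30.0
```

{"method": "drive_tool", "body": {
  "rows": [
    [60,0,0,-2,0,0,0],
    [60,0,0,0,0,0,0],
    [90,0,0,0,0,0,0],
    [90,0,0,0,0,0,0],
    [90,0,0,0,0,0,0]
  ]
}}

```text
time_s: 6.77
tcp_pos: [0.4852, -0.0326, 0.0333]
ee_rot: [[-0.015, -1.0, 0.0], [-1.0, 0.015, 0.0], [-0.0, -0.0, -1.0]]
wrist_force: [-0.8, -0.8, -0.6]
gripper_width: 0.863
gripper_force: 0.0
```

{"method": "drive_tool", "body": {
  "rows": [
    [100,0,0,25,0,0,0],
    [100,0,0,40,0,0,0],
    [100,0,0,40,0,0,0],
    [100,0,0,40,0,0,0],
    [100,0,0,20,0,0,0]
  ]
}}

```text
time_s: 7.18
tcp_pos: [0.4871, -0.0326, 0.2034]
ee_rot: [[-0.014, -1.0, 0.008], [-1.0, 0.014, 0.001], [-0.001, -0.008, -1.0]]
wrist_force: [0.9, 0.3, 0.9]
gripper_width: 0.994
gripper_force: 0.0
```

```bash
python3 - <<'E'
from h import *
q,m,c=wristfit([.4855,-.040,np.pi]); t=[.4866,.0047,q[2]*0]
print('slot1 now vs', tf([.4866,.0047,-.005],(0,-46)))
c=cap('top'); W=cloud(c); save(c,'top1')
for p in [(.5973,.2606),(.6724,.0675),(.485,-.042)]:
    m=blob(c,W,p); q,e=fit(c,m,[WED],np.nanmedian(W[m],0)[:2],0.003 if p[0]<.5 else 0,YA); print('wedge',q[:2].round(4),np.degrees(q[2]).round(1),round(e,3),m.sum())
togo(*tf(q,(0,-5)),.25,0)
E
```

```text
wedge [ 0.487  -0.0387] 179.3 err 0.018 1907
slot1 now vs [ 0.48637    -0.04129943]Traceback (most recent call last):
  File "<stdin>", line 6, in <module>
  File "h.py", line 51, in blob
    k=1+np.argmax(st[1:,4]); return cv2.morphologyEx((l==k).astype(np.uint8),cv2.MORPH_CLOSE,np.ones((3,3)))>0
        ~~~~~~~~~^^^^^^^^^^
    return _wrapfunc(a, 'argmax', axis=axis, out=out, **kwds)
    return bound(*args, **kwds)
ValueError: attempt to get argmax of an empty sequence
```

View pics/top1.png

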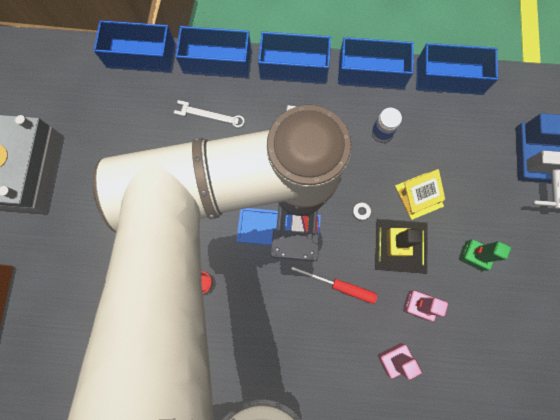

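{"method": "drive_tool", "body": {
  "rows": [
    [100,13.5,36,6,0,0,-0.054],
    [100,13.5,36,6,0,0,-0.054],
    [100,13.5,36,6,0,0,-0.054],
    [100,13.5,36,6,0,0,-0.054],
    [100,13.5,36,6,0,0,-0.054]
  ]
}}

```text
time_s: 7.7
tcp_pos: [0.5523, 0.1488, 0.2272]
ee_rot: [[-0.284, -0.959, -0.002], [-0.959, 0.284, -0.001], [0.001, 0.002, -1.0]]
wrist_force: [1.1, 0.1, 0.4]
gripper_width: 0.999
gripper_force: 0.0
```

{"method": "drive_tool", "body": {
  "rows": [
    [100,13.5,36,6,0,0,-0.054],
    [100,13.5,36,6,0,0,-0.054],
    [100,13.5,36,4,0,0,-0.054],
    [100,0,0,0,0,0,0],
    [100,0,0,0,0,0,0]
  ]
}}

```text
time_s: 8.12
tcp_pos: [0.5928, 0.257, 0.2416]
ee_rot: [[-0.43, -0.903, -0.003], [-0.903, 0.43, -0.002], [0.003, 0.002, -1.0]]
wrist_force: [-0.3, -0.5, -0.1]
gripper_width: 1.004
gripper_force: 0.0
```

```bash
python3 - <<'E'
from h import *
q,m,c=wristfit([.5973,.2606,np.radians(-25.5)])
togo(*tf(q,(0,-5)),.029,np.degrees(q[2]))
c=cap('top'); W=cloud(c); save(c,'top2')
for p in [(.6724,.0675),(.486,-.042)]:
  try:
    m=blob(c,W,p); q,e=fit(c,m,[WED],np.nanmedian(W[m],0)[:2],0.003 if p[0]<.5 else 0,YA); print('wedge',q[:2].round(4),np.degrees(q[2]).round(1),round(e,3),m.sum())
  except Exception as x: print(p,x)
m=traymask(c,W); 
w=blob(c,W,(.486,-.04)); print('tray',fit(c,m|w,TRAY,[.487,.002],0,(0,)))
E
```

```text
wedge [0.5994 0.2615] -26.07 err 0.043 1446
t 8.17 tcp [0.5924 0.2556 0.242 ] ytool 154.46 j6 -63.2 dxyz [   4.8    1.4 -213. ] dyaw -0.53 deg -0.0092 tilt 0.21 f [ 0.1 -1.1 -1.1] 1.0030019591638308
wedge [0.6722 0.0675] -231.0 0.086 362
wedge [ 0.4848 -0.0397] -181.1 0.066 358
tray (array([ 0.48593835,  0.00429656, -0.01469575]), np.float64(0.06077961051174485))
```

{"method": "drive_tool", "body": {
  "rows": [
    [100,3,1,-40,0,0,-0.007],
    [100,0,0,-40,0,0,0],
    [100,0,0,-40,0,0,0],
    [100,0,0,-40,0,0,0],
    [100,0,0,-25,0,0,0]
  ]
}}

```text
time_s: 8.63
tcp_pos: [0.5935, 0.2532, 0.0549]
ee_rot: [[-0.441, -0.898, -0.006], [-0.898, 0.441, -0.003], [0.005, 0.004, -1.0]]
wrist_force: [-0.2, 0.3, -0.6]
gripper_width: 0.999
gripper_force: 0.0
```

{"method": "drive_tool", "body": {
  "rows": [
    [100,0,0,-17,0,0,0],
    [100,0,0,-10,0,0,0],
    [100,0,0,0,0,0,0],
    [100,0,0,0,0,0,0]
  ]
}}

```text
time_s: 8.97
tcp_pos: [0.5964, 0.2557, 0.0326]
ee_rot: [[-0.439, -0.898, 0.0], [-0.898, 0.439, -0.0], [-0.0, -0.0, -1.0]]
wrist_force: [-0.7, -0.2, -0.3]
gripper_width: 1.002
gripper_force: 0.0
```

{"method": "drive_tool", "body": {
  "rows": [
    [60,0,0,0,0,0,0],
    [60,0,0,0,0,0,0],
    [60,0,0,0,0,0,0],
    [60,0,0,0,0,0,0],
    [60,0,0,0,0,0,0]
  ]
}}

```text
time_s: 9.38
tcp_pos: [0.5963, 0.2566, 0.0329]
ee_rot: [[-0.438, -0.899, 0.001], [-0.899, 0.438, 0.001], [-0.001, -0.001, -1.0]]
wrist_force: [-0.8, 0.5, 3.9]
gripper_width: 0.733
gripper_force: 30.0
```

{"method": "drive_tool", "body": {
  "rows": [
    [60,0,0,15,0,0,0],
    [60,0,0,35,0,0,0.04],
    [60,-8,-18,35,0,0,0.04],
    [60,-14.5,-36,10,0,0,0.045],
    [60,-14.5,-36,6,0,0,0.045]
  ]
}}

```text
time_s: 9.8
tcp_pos: [0.56, 0.167, 0.1357]
ee_rot: [[-0.276, -0.961, 0.005], [-0.961, 0.276, 0.003], [-0.004, -0.004, -1.0]]
wrist_force: [0.3, -1.4, -1.4]
gripper_width: 0.73
gripper_force: 30.0
```

{"method": "drive_tool", "body": {
  "rows": [
    [60,-14.5,-36,6,0,0,0.045],
    [60,-14.5,-36,6,0,0,0.045],
    [60,-14.5,-36,6,0,0,0.045],
    [60,-14.5,-36,6,0,0,0.045],
    [60,-14.5,-36,2,0,0,0.045]
  ]
}}

```text
time_s: 10.22
tcp_pos: [0.4857, -0.015, 0.16]
ee_rot: [[-0.056, -0.998, 0.001], [-0.998, 0.056, 0.0], [-0.0, -0.001, -1.0]]
wrist_force: [1.7, -0.7, -0.2]
gripper_width: 0.728
gripper_force: 30.0
```

{"method": "drive_tool", "body": {
  "rows": [
    [60,0,0,0,0,0,0.045],
    [60,0,0,0,0,0,0],
    [60,0,0,0,0,0,0]
  ]
}}

```text
time_s: 10.47
tcp_pos: [0.4867, -0.0138, 0.1593]
ee_rot: [[-0.016, -1.0, 0.001], [-1.0, 0.016, 0.0], [-0.0, -0.001, -1.0]]
wrist_force: [-0.5, 0.3, -0.6]
gripper_width: 0.729
gripper_force: 30.0
```

```bash
python3 - <<'E'
from h import *
c=cap('wrist'); W=cloud(c); f=c['frame'].astype(int); save(c,'w3')
togo(.4861,-.0135,.036,179.3)
E
```

```text
t 10.52 tcp [ 0.487  -0.0132  0.1591] ytool 179.16 j6 -18.4 dxyz [  -0.9   -0.3 -123.1] dyaw 0.14 deg 0.0025 tilt 0.04 f [ 0.6  0.5 -1.3] 0.7324090704327049
```

View pics/w3.png

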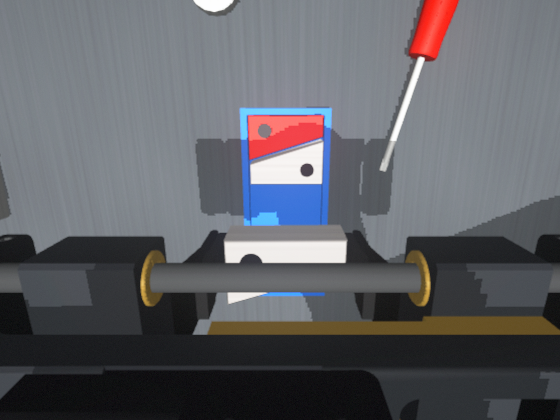

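```bash
python3 - <<'E'
from h import *
c=cap('wrist'); W=cloud(c); f=c['frame'].astype(int)
R=np.array(c['state']['ee_rot']); L=(W-c['state']['tcp_pos'])@R
h=(W[...,2]>.14)&(f.min(-1)>120)&(abs(L[...,0])<.05)&(abs(L[...,1])<.04)
P=L[h]; z=np.median(P[:,2]); P=P[P[:,2]<z+.002]; print(z,'edge x',[P[abs(P[:,1]-a)<.003,0].max().round(4) for a in (-.02,0,.02)],'y',np.percentile(P[:,1],[.5,99.5]))
# slot1 wedge straight side (world y max at top)
h=(abs(W[...,2]-.029)<.004)&(f.min(-1)>120)&(abs(W[...,0]-.486)<.035)&(W[...,1]<0)&(W[...,1]>-.08)
print('slot1 straight y',[W[h&(abs(W[...,0]-a)<.003)][:,1].max().round(4) for a in (.465,.486,.507)],'x',np.percentile(W[h][:,0],[.5,99.5]))
E
```

```text
0.007024550800133835 edge x [np.float64(0.0097), np.float64(0.0099), np.float64(0.0102)] y [-0.03226806  0.0306752 ]
slot1 straight y [np.float64(-0.0251), np.float64(-0.0257), np.float64(-0.026)] x [0.45539273 0.51829682]
```

{"method": "drive_tool", "body": {
  "rows": [
    [60,-0.8,1.3,-30,0,0,0.003],
    [60,0,0,-35,0,0,0],
    [60,0,0,-30,0,0,0],
    [60,0,0,-15,0,0,0],
    [60,0,0,0,0,0,0]
  ]
}}

```text
time_s: 10.98
tcp_pos: [0.4836, -0.012, 0.0453]
ee_rot: [[-0.01, -1.0, -0.008], [-1.0, 0.01, -0.002], [0.002, 0.008, -1.0]]
wrist_force: [-0.0, -0.1, -0.7]
gripper_width: 0.731
gripper_force: 30.0
```

{"method": "drive_tool", "body": {
  "rows": [
    [60,0,0,-5,0,0,0],
    [60,0,0,-4,0,0,0],
    [60,0,0,-3,0,0,0],
    [60,0,0,0,0,0,0],
    [60,0,0,0,0,0,0]
  ]
}}

```text
time_s: 11.4
tcp_pos: [0.4863, -0.0122, 0.0377]
ee_rot: [[-0.011, -1.0, 0.001], [-1.0, 0.011, 0.0], [-0.0, -0.001, -1.0]]
wrist_force: [-0.3, -0.4, -1.9]
gripper_width: 0.729
gripper_force: 30.0
```

{"method": "drive_tool", "body": {
  "rows": [
    [60,0,0,-2,0,0,0],
    [60,0,0,0,0,0,0],
    [90,0,0,0,0,0,0],
    [90,0,0,0,0,0,0],
    [90,0,0,0,0,0,0]
  ]
}}

```text
time_s: 11.82
tcp_pos: [0.4859, -0.0124, 0.0352]
ee_rot: [[-0.011, -1.0, 0.0], [-1.0, 0.011, 0.0], [-0.0, -0.0, -1.0]]
wrist_force: [-0.5, 0.5, -0.4]
gripper_width: 0.86
gripper_force: 0.0
```

{"method": "drive_tool", "body": {
  "rows": [
    [100,0,0,25,0,0,0],
    [100,0,0,40,0,0,0],
    [100,0,0,40,0,0,0],
    [100,0,0,40,0,0,0],
    [100,0,0,20,0,0,0]
  ]
}}

```text
time_s: 12.23
tcp_pos: [0.4877, -0.0122, 0.2052]
ee_rot: [[-0.01, -1.0, 0.008], [-1.0, 0.01, 0.001], [-0.001, -0.008, -1.0]]
wrist_force: [0.9, -0.9, -0.9]
gripper_width: 0.995
gripper_force: 0.0
```

```bash
python3 - <<'E'
from h import *
q,m,c=wristfit([.486,-.009,0]); save(c,'w4')
togo(.6761,.0706,.24,128.5)
E
```

```text
wedge [ 0.4869 -0.0285] 2.85 err 0.478 3568
t 12.28 tcp [ 0.4893 -0.012   0.2077] ytool 179.45 j6 -18.4 dxyz [186.8  82.6  32.3] dyaw -50.95 deg -0.8892 tilt 0.78 f [ 0.5 -0.1  2.3] 0.9959856338770791
```

Mask merged both wedges there; I'll check from the top view when the arm has moved.

{"method": "drive_tool", "body": {
  "rows": [
    [100,23.4,10.3,4,0,0,-0.111],
    [100,23.4,10.3,4,0,0,-0.111],
    [100,23.4,10.3,4,0,0,-0.111],
    [100,23.4,10.3,4,0,0,-0.111],
    [100,23.4,10.3,4,0,0,-0.111]
  ]
}}

```text
time_s: 12.7
tcp_pos: [0.6035, 0.0395, 0.2196]
ee_rot: [[-0.541, -0.841, -0.001], [-0.841, 0.541, -0.0], [0.001, 0.001, -1.0]]
wrist_force: [0.2, -0.1, 0.1]
gripper_width: 1.0
gripper_force: 0.0
```

{"method": "drive_tool", "body": {
  "rows": [
    [100,23.4,10.3,4,0,0,-0.111],
    [100,23.4,10.3,4,0,0,-0.111],
    [100,23.4,10.3,4,0,0,-0.111],
    [100,0,0,0,0,0,0],
    [100,0,0,0,0,0,0]
  ]
}}

```text
time_s: 13.12
tcp_pos: [0.6733, 0.0705, 0.2303]
ee_rot: [[-0.782, -0.623, -0.002], [-0.623, 0.782, -0.0], [0.002, 0.001, -1.0]]
wrist_force: [0.1, 0.1, 0.1]
gripper_width: 0.999
gripper_force: 0.0
```

```bash
python3 - <<'E'
from h import *
q,m,c=wristfit([.6722,.0675,np.radians(128.5)])
togo(*tf(q,(0,-5)),.030,np.degrees(q[2]))
W=cloud(c); f=c['frame'].astype(int)
for s in (cap('top'),):
    save(s,'top3'); W=cloud(s); f=s['frame'].astype(int)
    h=(abs(W[...,2]-.029)<.006)&(f.max(-1)-f.min(-1)<60)&(abs(W[...,0]-.486)<.04)&(W[...,1]<.06)&(W[...,1]>-.08)
    U=np.c_[np.where(h)]; print(h.sum(), np.nanpercentile(W[h],[1,50,99],axis=0).round(4))
    two=fit(s,h,[WED+0],[.486,-.04],.003,(np.pi,))
E
```

```text
wedge [0.6747 0.0677] 127.34 err 0.057 1522
t 13.17 tcp [0.6725 0.07   0.2306] ytool 128.54 j6 -71.0 dxyz [   6.1    0.7 -200.6] dyaw -1.2 deg -0.021 tilt 0.14 f [-0.7  0.2 -0.9] 1.000470927729197
694 [[ 0.4533 -0.0743  0.0246]
 [ 0.4852 -0.0273  0.0291]
 [ 0.5165  0.011   0.0327]]
```

{"method": "drive_tool", "body": {
  "rows": [
    [100,4,0.6,-40,0,0,-0.012],
    [100,0,0,-40,0,0,0],
    [100,0,0,-40,0,0,0],
    [100,0,0,-35,0,0,0],
    [100,0,0,-22,0,0,0]
  ]
}}

```text
time_s: 13.63
tcp_pos: [0.6736, 0.0695, 0.0511]
ee_rot: [[-0.79, -0.613, -0.006], [-0.613, 0.79, -0.001], [0.006, 0.003, -1.0]]
wrist_force: [-0.5, -0.1, -0.7]
gripper_width: 0.996
gripper_force: 0.0
```

{"method": "drive_tool", "body": {
  "rows": [
    [100,0,0,-14,0,0,0],
    [100,0,0,-9,0,0,0],
    [100,0,0,0,0,0,0],
    [100,0,0,0,0,0,0]
  ]
}}

```text
time_s: 13.97
tcp_pos: [0.677, 0.0704, 0.0328]
ee_rot: [[-0.79, -0.613, 0.001], [-0.613, 0.79, -0.0], [-0.0, -0.0, -1.0]]
wrist_force: [0.6, 0.2, -0.0]
gripper_width: 0.999
gripper_force: 0.0
```

{"method": "drive_tool", "body": {
  "rows": [
    [60,0,0,0,0,0,0],
    [60,0,0,0,0,0,0],
    [60,0,0,0,0,0,0],
    [60,0,0,0,0,0,0],
    [60,0,0,0,0,0,0]
  ]
}}

```text
time_s: 14.38
tcp_pos: [0.6773, 0.0708, 0.0329]
ee_rot: [[-0.79, -0.613, 0.001], [-0.613, 0.79, 0.0], [-0.001, -0.0, -1.0]]
wrist_force: [-0.5, -0.3, 2.1]
gripper_width: 0.736
gripper_force: 30.0
```

{"method": "drive_tool", "body": {
  "rows": [
    [60,0,0,15,0,0,0],
    [60,0,0,35,0,0,0.05],
    [60,-10,-2,35,0,0,0.085],
    [60,-20,-5,25,0,0,0.085],
    [60,-23,-5.5,17,0,0,0.085]
  ]
}}

```text
time_s: 14.8
tcp_pos: [0.6252, 0.0585, 0.1619]
ee_rot: [[-0.566, -0.825, 0.005], [-0.825, 0.566, 0.001], [-0.003, -0.003, -1.0]]
wrist_force: [0.0, -0.4, -1.6]
gripper_width: 0.733
gripper_force: 30.0
```

{"method": "drive_tool", "body": {
  "rows": [
    [60,-23,-5.5,0,0,0,0.085],
    [60,-23,-5.5,0,0,0,0.085],
    [60,-23,-5.5,0,0,0,0.085],
    [60,-23,-5.5,0,0,0,0.085],
    [60,-23,-5.5,0,0,0,0.085]
  ]
}}

```text
time_s: 15.22
tcp_pos: [0.5075, 0.0303, 0.159]
ee_rot: [[-0.176, -0.984, -0.0], [-0.984, 0.176, 0.0], [-0.0, 0.0, -1.0]]
wrist_force: [-0.0, -0.1, -1.2]
gripper_width: 0.732
gripper_force: 30.0
```

{"method": "drive_tool", "body": {
  "rows": [
    [60,-23,-5,0,0,0,0.085],
    [60,0,0,0,0,0,0.084],
    [60,0,0,0,0,0,0],
    [60,0,0,0,0,0,0]
  ]
}}

```text
time_s: 15.55
tcp_pos: [0.4863, 0.0258, 0.1594]
ee_rot: [[-0.014, -1.0, 0.001], [-1.0, 0.014, 0.0], [-0.0, -0.001, -1.0]]
wrist_force: [0.3, 0.1, -1.1]
gripper_width: 0.732
gripper_force: 30.0
```

```bash
python3 - <<'E'
from h import *
c=cap('wrist'); W=cloud(c); f=c['frame'].astype(int); save(c,'w5')
togo(.4861,.026,.036,179.3)
R=np.array(c['state']['ee_rot']); L=(W-c['state']['tcp_pos'])@R
h=(W[...,2]>.13)&(f.min(-1)>120)&(abs(L[...,0])<.05)&(abs(L[...,1])<.04)
P=L[h]; z=np.median(P[:,2]); P=P[P[:,2]<z+.002]; print(z,'edge-expect',[(P[abs(P[:,1]-a)<.003,0].max()-(.019+a/64*20)).round(4) for a in (-.02,0,.02)],'y',np.percentile(P[:,1],[.5,99.5]))
h=(abs(W[...,2]-.029)<.004)&(f.min(-1)>120)&(abs(W[...,0]-.486)<.035)&(W[...,1]<.06)&(W[...,1]>-.08)
print('slot2 slope origin y',[(W[h&(abs(W[...,0]-a)<.003)][:,1].max()-.014-(a-.486)/64*20).round(4) for a in (.465,.486,.507)],'x',np.percentile(W[h][:,0],[.5,99.5]))
E
```

```text
t 15.6 tcp [0.4866 0.0259 0.1593] ytool 179.2 j6 -23.0 dxyz [-5.000e-01  1.000e-01 -1.233e+02] dyaw 0.1 deg 0.0018 tilt 0.06 f [ 0.3  0.3 -1.1] 0.7318412978879085
0.00687335348960005 edge-expect [np.float64(0.0014), np.float64(0.0014), np.float64(0.0018)] y [-0.0317452   0.03069985]
slot2 slope origin y [np.float64(-0.0082), np.float64(-0.0075), np.float64(-0.0083)] x [0.45555571 0.51908624]
```

View pics/w5.png

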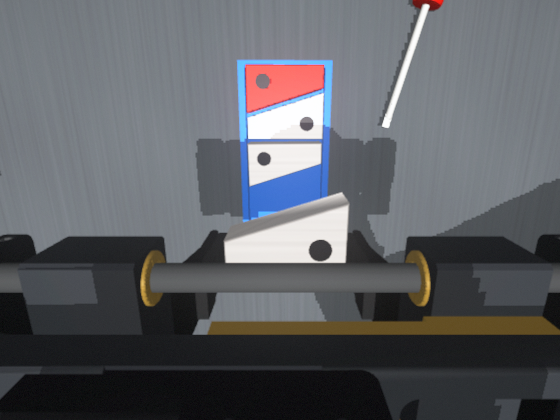

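{"method": "drive_tool", "body": {
  "rows": [
    [60,-0.4,2.6,-30,0,0,0.002],
    [60,0,0,-35,0,0,0],
    [60,0,0,-30,0,0,0],
    [60,0,0,-15,0,0,0],
    [60,0,0,0,0,0,0]
  ]
}}

```text
time_s: 16.02
tcp_pos: [0.4837, 0.0275, 0.0453]
ee_rot: [[-0.012, -1.0, -0.008], [-1.0, 0.012, -0.003], [0.003, 0.008, -1.0]]
wrist_force: [-0.9, 0.3, -1.5]
gripper_width: 0.735
gripper_force: 30.0
```

{"method": "drive_tool", "body": {
  "rows": [
    [60,0,0,-5,0,0,0],
    [60,0,0,-4,0,0,0],
    [60,0,0,-3,0,0,0],
    [60,0,0,-2,0,0,0],
    [60,0,0,0,0,0,0]
  ]
}}

```text
time_s: 16.43
tcp_pos: [0.4864, 0.0285, 0.0359]
ee_rot: [[-0.01, -1.0, 0.002], [-1.0, 0.01, 0.001], [-0.001, -0.002, -1.0]]
wrist_force: [-0.2, -0.0, -0.9]
gripper_width: 0.73
gripper_force: 30.0
```

{"method": "drive_tool", "body": {
  "rows": [
    [60,0,-1.5,0,0,0,0],
    [60,0,0,0,0,0,0],
    [90,0,0,0,0,0,0],
    [90,0,0,0,0,0,0],
    [90,0,0,0,0,0,0]
  ]
}}

```text
time_s: 16.85
tcp_pos: [0.4856, 0.0267, 0.0352]
ee_rot: [[-0.01, -1.0, 0.0], [-1.0, 0.01, 0.0], [-0.0, -0.0, -1.0]]
wrist_force: [0.3, 0.5, -0.6]
gripper_width: 0.861
gripper_force: 0.0
```

{"method": "drive_tool", "body": {
  "rows": [
    [100,0,0,25,0,0,0],
    [100,0,0,40,0,0,0],
    [100,0,0,40,0,0,0],
    [100,0,0,40,0,0,0],
    [100,0,0,30,0,0,0]
  ]
}}

```text
time_s: 17.27
tcp_pos: [0.4862, 0.0267, 0.2136]
ee_rot: [[-0.01, -1.0, 0.004], [-1.0, 0.01, 0.001], [-0.001, -0.004, -1.0]]
wrist_force: [0.9, -0.3, -0.5]
gripper_width: 0.994
gripper_force: 0.0
```

{"method": "drive_tool", "body": {
  "rows": [
    [100,0,-38,3,0,0,0],
    [100,0,-38,3,0,0,0],
    [100,0,-38,3,0,0,0],
    [100,0,-38,3,0,0,0],
    [100,0,-38,3,0,0,0]
  ]
}}

```text
time_s: 17.68
tcp_pos: [0.4851, -0.1648, 0.2254]
ee_rot: [[-0.009, -1.0, 0.0], [-1.0, 0.009, 0.0], [-0.0, -0.0, -1.0]]
wrist_force: [0.6, 0.9, 0.2]
gripper_width: 1.002
gripper_force: 0.0
```

```bash
python3 - <<'E'
from h import *
s=cap('top'); save(s,'top4'); c=cap('wrist'); save(c,'w6'); W=cloud(s); f=s['frame'].astype(int)
a=s['frame'][170:330,200:460]; b=c['frame']
cv2.imwrite('pics/v4.png',np.vstack([cv2.resize(a,(520,320),interpolation=cv2.INTER_CUBIC),cv2.resize(b,(520,270))])[:,:,::-1])
h=(abs(W[...,2]-.029)<.006)&(f.max(-1)-f.min(-1)<60)&(abs(W[...,0]-.486)<.04)&(W[...,1]<.06)&(W[...,1]>-.08)
print(h.sum(), np.nanpercentile(W[h],[1,50,99],axis=0).round(4)); togo(.47,-.27,.2,90)
for n,x in (('top',s),('wrist',c)):
  for l in('scanner','mat'):
    for m in masks_of(l,x)[:4]:
        Q=cloud(x)[m['region']]; fr=x['frame'][m['region']].astype(int); print(n,l,round(m['p'],2),m['xy'],np.nanmedian(Q,0).round(3),fr.mean(0).round())
E
```

```text
0 [nan nan nan]
t 17.78 tcp [ 0.4852 -0.1674  0.2252] ytool 179.07 j6 -0.1 dxyz [ -15.2 -102.6  -25.2] dyaw -89.07 deg -1.5545 tilt 0.05 f [-0.2 -0.1  0.6] 1.0030501081895133
top scanner 0.91 [483.7, 254.6] [ 0.454 -0.441  0.05 ] [ 67. 121.  73.]
top scanner 0.72 [409.5, 235.6] [ 0.472 -0.272  0.118] [97. 92. 63.]
top scanner 0.69 [424.2, 306.8] [ 0.335 -0.314  0.05 ] [180. 134. 152.]
top scanner 0.56 [401.1, 359.8] [ 0.221 -0.265  0.041] [175. 135. 153.]
top mat 0.77 [413.6, 246.2] [ 0.463 -0.313  0.003] [73. 71. 62.]
wrist scanner 0.87 [294.7, 80.8] [ 0.478 -0.27   0.093] [160. 156.  69.]
wrist scanner 0.67 [440.7, 22.9] [ 0.351 -0.313  0.046] [172. 116. 136.]
wrist scanner 0.56 [533.5, 78.0] [ 0.235 -0.273  0.034] [177. 121. 144.]
wrist mat 0.68 [299.9, 42.3] [ 0.468 -0.299  0.003] [78. 76. 60.]
  return np.nanmean(a, axis, out=out, keepdims=keepdims)
```

View pics/v4.png

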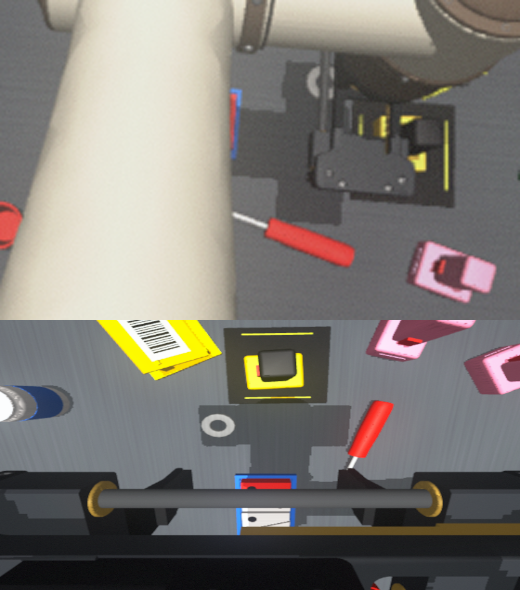

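```bash
cat >> h.py <<'E'
SC=[box(-31,31,-25,25,0,36),box(-15,15,-15,15,36,122)]
MAT=[box(-60,60,-60,60,0,3)]
def scmat(c,sc0=(.468,-.268),m0=(.46,-.28)):
    W=cloud(c); f=c['frame'].astype(int)
    k=(W[...,2]>.012)&(W[...,2]<.14)&(np.hypot(W[...,0]-sc0[0],W[...,1]-sc0[1])<.06)
    q,e=fit(c,k,SC,sc0,.003,(0,.3,-.3,np.pi/2,1.27,1.87),S=4); print('scanner',q[:2].round(4),np.degrees(q[2]).round(1),round(e,3),k.sum())
    t=k&(W[...,2]>.115); print(' handle top',np.nanmedian(W[t],0).round(4),cv2.minAreaRect(W[t][:,:2].astype(np.float32)*1000))
    y=(f[...,0]-f[...,2]>60)&(f[...,1]-f[...,2]>40)
    d=((f.max(-1)<70)|y)&(W[...,2]<.012)&(np.hypot(W[...,0]-m0[0],W[...,1]-m0[1])<.095)
    n,l,st,ce=cv2.connectedComponentsWithStats(cv2.morphologyEx((d|k).astype(np.uint8),cv2.MORPH_OPEN,np.ones((5,5)))); d=l==1+np.argmax(st[1:,4])
    yl=y&(W[...,2]<.012)&(np.hypot(W[...,0]-m0[0],W[...,1]-m0[1])<.08); print(' yellow lines',np.nanmin(W[yl],0).round(3),np.nanmax(W[yl],0).round(3))
    q2,e2=fit(c,d|k,MAT+[place(P,q,.003) for P in []],m0,0,(0,.1,-.1),S=4); print('mat',q2[:2].round(4),np.degrees(q2[2]).round(1),round(e2,3))
    return q,q2
E
python3 - <<'E'
from h import *
c=cap('wrist'); q,q2=scmat(c); im=c['frame'][:,:,::-1].copy()
for P,qq,z in ((SC[0],q,.003),(SC[1],q,.003),(MAT[0],q2,0)): cv2.polylines(im,[cv2.convexHull(np.round(proj(c,place(P,qq,z))).astype(np.int32))],True,(0,0,255),1)
cv2.imwrite('pics/w7.png',cv2.resize(im[:220,100:],(736,352)))
E
```

```text
scanner [ 0.476  -0.2731] 3.5 0.049 3840
 handle top [ 0.4754 -0.2735  0.1248] ((475.3038635253906, -273.891357421875), (30.105209350585938, 30.20723533630371), 3.7588412761688232)
 yellow lines [ 0.43  -0.337  0.   ] [ 0.536 -0.233  0.008]
mat [ 0.4526 -0.3126] 6.2 0.324
```

View pics/w7.png

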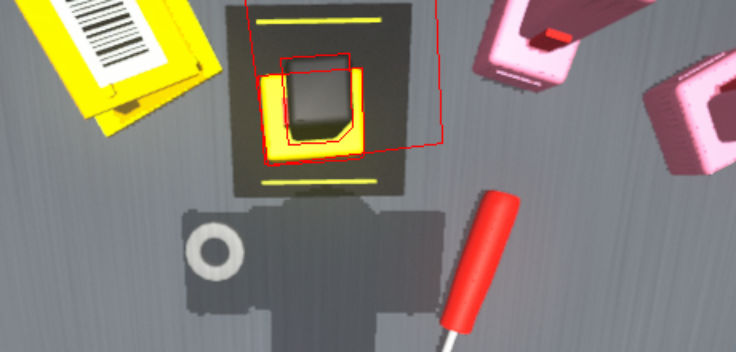

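```bash
python3 - <<'E'
from h import *
c=cap('wrist'); R,t=ext(c); o=-R.T@t
for p in [(226,3),(411,5),(404,195),(233,195)]:
    u=(100+p[0]/1.6,p[1]/1.6); d=R.T@np.array([(u[0]-c['cx'])/c['fx'],(u[1]-c['cy'])/c['fy'],1]); X=o+d*(.003-o[2])/d[2]; print(X.round(4))
togo(.474,-.273,.088,183.5)
E
```

```text
[ 0.5299 -0.3448  0.003 ]
[ 0.4115 -0.3427  0.003 ]
[ 0.4102 -0.2246  0.003 ]
[ 0.5304 -0.2255  0.003 ]
t 18.08 tcp [ 0.4856 -0.1622  0.2249] ytool 179.53 j6 -0.2 dxyz [ -11.6 -110.8 -136.9] dyaw 3.97 deg 0.0693 tilt 0.02 f [ 0.9 -0.1 -0.9] 0.9987857490646147
```

{"method": "drive_tool", "body": {
  "rows": [
    [100,-3.9,-37,0,0,0,0.023],
    [100,-3.9,-37,0,0,0,0.023],
    [100,-3.9,-37,0,0,0,0.023],
    [100,0,0,0,0,0,0],
    [100,0,0,0,0,0,0]
  ]
}}

```text
time_s: 18.5
tcp_pos: [0.4738, -0.2747, 0.2246]
ee_rot: [[0.058, -0.998, -0.001], [-0.998, -0.058, 0.0], [-0.0, 0.001, -1.0]]
wrist_force: [-0.9, -0.9, -0.5]
gripper_width: 0.997
gripper_force: 0.0
```

```bash
python3 - <<'E'
from h import *
togo(.474,-.273,.088,183.5)
s=cap('top'); W=cloud(s); f=s['frame'].astype(int)
b=(W[...,2]>.11)&(W[...,2]<.13)&(np.hypot(W[...,0]-.47,W[...,1]+.27)<.05)&(f.max(-1)<90); print(b.sum(),np.nanmedian(W[b],0) if b.any() else '')
save(s,'top5')
h=(abs(W[...,2]-.029)<.006)&(f.max(-1)-f.min(-1)<60)&(abs(W[...,0]-.486)<.04)&(W[...,1]<.06)&(W[...,1]>-.08); print(h.sum())
c=cap('wrist'); W=cloud(c); b=(W[...,2]>.115)&(W[...,2]<.135)&(np.hypot(W[...,0]-.47,W[...,1]+.27)<.035); print(b.sum(),np.nanmedian(W[b],0),cv2.minAreaRect(W[b][:,:2].astype(np.float32)*1000) if b.any() else '')
E
```

```text
t 18.5 tcp [ 0.4738 -0.2747  0.2246] ytool -176.7 j6 16.4 dxyz [   0.2    1.7 -136.6] dyaw 0.2 deg 0.0035 tilt 0.04 f [-0.9 -0.9 -0.5] 0.9972920468673474
0 
1029
1317 [ 0.47532428 -0.27594442  0.12494421] ((475.1981506347656, -274.5281982421875), (29.970840454101562, 29.580034255981445), 4.107909202575684)
```

{"method": "drive_tool", "body": {
  "rows": [
    [100,0.5,0,-38,0,0,0],
    [100,0,0,-38,0,0,0],
    [100,0,0,-30,0,0,0],
    [100,0,0,-20,0,0,0],
    [100,0,0,-10,0,0,0]
  ]
}}

```text
time_s: 19.02
tcp_pos: [0.4731, -0.272, 0.0863]
ee_rot: [[0.061, -0.998, -0.005], [-0.998, -0.061, 0.002], [-0.002, 0.005, -1.0]]
wrist_force: [-0.3, -0.4, 0.4]
gripper_width: 1.0
gripper_force: 0.0
```

```bash
cat >> h.py <<'E'
def row(s):
    W=cloud(s); f=s['frame'].astype(int)
    m=(W[...,2]>.018)&(W[...,2]<.05)&(f.max(-1)-f.min(-1)<60)&(abs(W[...,0]-.486)<.045)&(W[...,1]<.1)&(W[...,1]>-.09)
    m|=((f[...,2]-f[...,0]>50)|(f[...,0]-f[...,2]>60))&(W[...,2]<.05)&(np.hypot(W[...,0]-.486,W[...,1]-.004)<.12)
    m=cv2.morphologyEx(m.astype(np.uint8),cv2.MORPH_CLOSE,np.ones((3,3)))>0
    n,l,st,ce=cv2.connectedComponentsWithStats(m.astype(np.uint8)); m=l==1+np.argmax(st[1:,4])
    q,e=fit(s,m,TRAY+[place(WED,[0,y,a],.003) for y,a in((-.044,np.pi),(-.014,0),(.016,np.pi))],[.486,.004],0,(-.015,)); print('tray',q,e)
    w=(W[...,2]>.024)&(W[...,2]<.036)&(f.max(-1)-f.min(-1)<60)
    c,sn=np.cos(q[2]),np.sin(q[2]); X=(W-[q[0],q[1],0])@np.array([[c,-sn,0],[sn,c,0],[0,0,1]])
    ok=w&(abs(X[...,0])<.04)&(X[...,1]>-.09)&(X[...,1]<.1); P=X[ok]
    for a in (-.026,-.013,0,.013,.026):
        y=np.sort(P[abs(P[:,0]-a)<.002][:,1]); g=np.diff(y); i=np.where(g>.0026)[0]; print(a,'y',y[0].round(4),'..',y[-1].round(4),'gaps',[(y[k].round(4),y[k+1].round(4)) for k in i])
E
python3 - <<'E'
from h import *
s=cap('top'); row(s); togo(.474,-.273,.088,183.5)
a=s['frame'][170:290,200:360]; cv2.imwrite('pics/v5.png',cv2.resize(a,(800,600),interpolation=cv2.INTER_CUBIC)[:,:,::-1])
E
```

```text
tray [ 0.48583997  0.00577822 -0.01648085] 0.051395372739517775
-0.026 y -0.0678 .. 0.0287 gaps [(np.float64(-0.0331), np.float64(-0.0266)), (np.float64(-0.0103), np.float64(-0.006))]
-0.013 y -0.062 .. 0.0277 gaps [(np.float64(-0.0321), np.float64(-0.0275))]
0 y -0.0586 .. 0.029 gaps [(np.float64(-0.0331), np.float64(-0.0262)), (np.float64(-0.0009), np.float64(0.0036))]
0.013 y -0.0778 .. 0.0282 gaps [(np.float64(-0.0735), np.float64(-0.0551)), (np.float64(-0.0318), np.float64(-0.0274)), (np.float64(0.0027), np.float64(0.0071))]
0.026 y -0.0519 .. 0.0296 gaps [(np.float64(-0.033), np.float64(-0.0261))]
t 19.07 tcp [ 0.4729 -0.2722  0.0858] ytool -176.51 j6 16.4 dxyz [ 1.1 -0.8  2.2] dyaw 0.01 deg 0.0001 tilt 0.36 f [ 0.3  0.8 -1.4] 0.9987384943340334
```

View pics/v5.png

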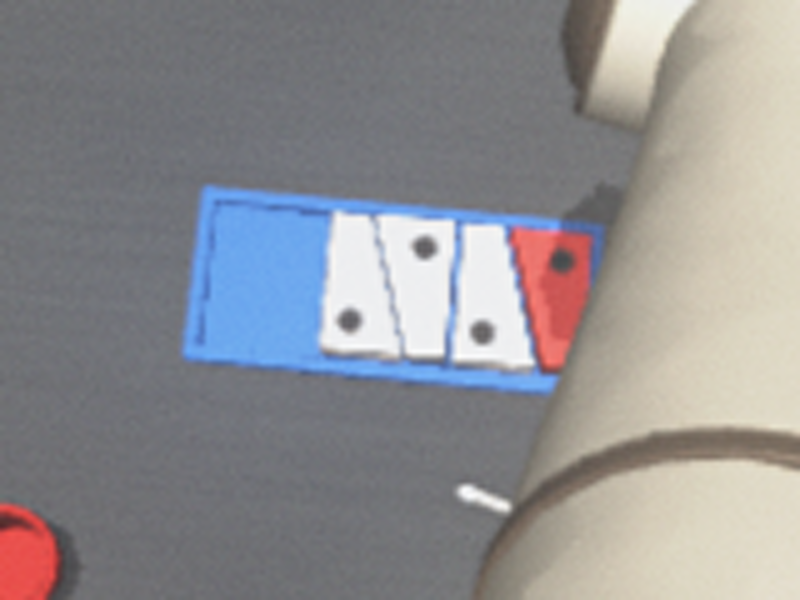

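{"method": "drive_tool", "body": {
  "rows": [
    [25,0,0,0,0,0,0],
    [25,0,0,0,0,0,0],
    [25,0,0,0,0,0,0],
    [25,0,0,0,0,0,0],
    [25,0,0,0,0,0,0]
  ]
}}

```text
time_s: 19.48
tcp_pos: [0.4751, -0.2744, 0.0903]
ee_rot: [[0.059, -0.998, 0.002], [-0.998, -0.059, -0.001], [0.001, -0.002, -1.0]]
wrist_force: [-0.4, 0.1, 0.5]
gripper_width: 0.704
gripper_force: 0.0
```

{"method": "drive_tool", "body": {
  "rows": [
    [25,0,0,0,0,0,0],
    [25,0,0,0,0,0,0],
    [25,0,0,0,0,0,0],
    [25,0,0,0,0,0,0]
  ]
}}

```text
time_s: 19.82
tcp_pos: [0.4744, -0.2743, 0.0891]
ee_rot: [[0.059, -0.998, 0.0], [-0.998, -0.059, -0.0], [0.0, -0.0, -1.0]]
wrist_force: [0.4, 0.0, -1.3]
gripper_width: 0.401
gripper_force: 0.0
```

{"method": "drive_tool", "body": {
  "rows": [
    [25,0,0,0,0,0,0],
    [25,0,0,0,0,0,0],
    [25,0,0,0,0,0,0]
  ]
}}

```text
time_s: 20.07
tcp_pos: [0.4742, -0.2742, 0.089]
ee_rot: [[0.059, -0.998, -0.0], [-0.998, -0.059, 0.0], [-0.0, 0.0, -1.0]]
wrist_force: [-0.0, 0.0, 0.9]
gripper_width: 0.346
gripper_force: 30.0
```

{"method": "drive_tool", "body": {
  "rows": [
    [25,0,0,15,0,0,0],
    [25,0,0,35,0,0,0],
    [25,0,0,38,0,0,0],
    [25,0,0,32,0,0,0],
    [25,0,0,0,0,0,0]
  ]
}}

```text
time_s: 20.48
tcp_pos: [0.478, -0.2758, 0.2161]
ee_rot: [[0.06, -0.998, 0.013], [-0.998, -0.06, -0.006], [0.006, -0.013, -1.0]]
wrist_force: [1.1, 0.4, -2.5]
gripper_width: 0.341
gripper_force: 30.0
```

{"method": "drive_tool", "body": {
  "rows": [
    [25,5,-10,0,0.0397,-0.078,0],
    [25,8,-15,0,0.0397,-0.078,0],
    [25,9,-16,0,0.0397,-0.078,0],
    [25,9,-16,0,0.0397,-0.078,0],
    [25,8,-15,0,0.0397,-0.078,0]
  ]
}}

```text
time_s: 20.9
tcp_pos: [0.5134, -0.3463, 0.208]
ee_rot: [[0.094, -0.92, 0.38], [-0.981, -0.019, 0.195], [-0.172, -0.39, -0.904]]
wrist_force: [0.1, -0.2, -2.2]
gripper_width: 0.348
gripper_force: 30.0
```

{"method": "drive_tool", "body": {
  "rows": [
    [25,6,-13,0,0.0397,-0.078,0],
    [25,0,0,0,0,0,0],
    [25,0,0,0,0,0,0]
  ]
}}

```text
time_s: 21.15
tcp_pos: [0.5178, -0.3604, 0.2068]
ee_rot: [[0.103, -0.89, 0.444], [-0.974, 0.001, 0.228], [-0.203, -0.456, -0.867]]
wrist_force: [-0.1, -0.2, -3.1]
gripper_width: 0.341
gripper_force: 30.0
```

```bash
cat > lab.py <<'E'
from h import *
from scipy.spatial.transform import Rotation as Ro
n=np.array([-.448,-.228,.865]); n/=np.linalg.norm(n); Lc=np.array([.5905,-.3238,.046])
def state(D=.086,d=.07):
    s=sense(); p=np.array(s['tcp_pos']); R=np.array(s['ee_rot']); w=p+D*R[:,2]
    x=np.cross([0,0,1],n); x/=np.linalg.norm(x); xs=np.cross(x,n)
    v=w-Lc; ax=np.cross(-R[:,2],n)
    print('t',s['time_s'],'tcp',p.round(4),'window in label: n',(v@n).round(4),'y',(v@x).round(4),'x',(v@xs).round(4),'angle',np.degrees(np.arcsin(np.linalg.norm(ax))).round(2),'turn needed',ax.round(4),'shift mm',((Lc+(d+D)*n-p)*1e3).round(1),'f',s['wrist_force'],np.round(s['joints'],1))
E
python3 - <<'E'
from lab import *
state(); c=cap('wrist'); save(c,'w8'); s=cap('top'); W=cloud(s); f=s['frame'].astype(int)
for x in(s,c):
    m=masks_of('label',x)
    if m:
        W=cloud(x); k=m[0]['region']&(x['frame'].min(-1)>150); Q=W[k]; Q=Q[np.isfinite(Q).all(1)]; print(m[0]['p'],k.sum(),Q.mean(0).round(4))
E
```

```text
t 21.15 tcp [ 0.5178 -0.3604  0.2068] window in label: n 0.0939 y -0.0005 x -0.01 angle 0.25 turn needed [ 0.0004 -0.0042 -0.0009] shift mm [  2.9   1.  -25.9] f [-0.08947646 -0.16410877 -3.13998437] [-33.8  20.7  -0.9 -31.4 -57.   51.7]
0.81 472 [ 0.5909 -0.3234  0.0461]
0.92 1225 [ 0.5983 -0.3384  0.0455]
```

View pics/w8.png

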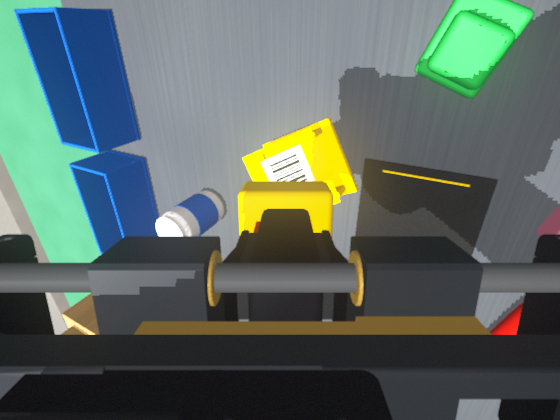

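{"method": "drive_tool", "body": {
  "rows": [
    [25,1.5,0.5,-10,0,-0.004,0],
    [25,1.5,0.5,-10,0,0,0],
    [25,0,0,-6,0,0,0],
    [25,0,0,0,0,0,0],
    [25,0,0,0,0,0,0]
  ]
}}

```text
time_s: 21.77
tcp_pos: [0.5222, -0.3578, 0.1819]
ee_rot: [[0.108, -0.887, 0.449], [-0.974, -0.003, 0.228], [-0.201, -0.461, -0.864]]
wrist_force: [0.0, 0.0, -3.6]
gripper_width: 0.338
gripper_force: 30.0
```

{"method": "drive_tool", "body": {
  "rows": [
    [25,0,0,0,0,0,0],
    [25,0,0,0,0,0,0],
    [25,0,0,0,0,0,0],
    [25,0,0,0,0,0,0],
    [25,0,0,0,0,0,0]
  ]
}}

```text
time_s: 22.18
tcp_pos: [0.5224, -0.3584, 0.1834]
ee_rot: [[0.108, -0.886, 0.451], [-0.974, -0.003, 0.227], [-0.2, -0.463, -0.863]]
wrist_force: [-0.2, -0.0, -2.4]
gripper_width: 0.347
gripper_force: 30.0
```

```bash
python3 - <<'E'
from lab import *
state()
E
```

```text
t 22.1833 tcp [ 0.5224 -0.3584  0.1834] window in label: n 0.0712 y 0.0001 x -0.0033 angle 0.19 turn needed [0.0004 0.0031 0.001 ] shift mm [-1.8 -1.  -2.5] f [-0.24015961 -0.01511057 -2.44902003] [-33.7  22.2  -2.2 -32.7 -54.4  53.8]
```

{"method": "drive_tool", "body": {
  "rows": [
    [25,0,0,0,0,0,0],
    [25,0,0,0,0,0,0],
    [25,0,0,0,0,0,0],
    [25,0,0,0,0,0,0],
    [25,0,0,0,0,0,0]
  ]
}}

```text
time_s: 22.6
tcp_pos: [0.5224, -0.3582, 0.183]
ee_rot: [[0.108, -0.886, 0.45], [-0.974, -0.003, 0.227], [-0.2, -0.463, -0.863]]
wrist_force: [-0.5, -0.2, -2.9]
gripper_width: 0.343
gripper_force: 30.0
```

{"method": "drive_tool", "body": {
  "rows": [
    [25,0,0,0,0,0,0],
    [25,0,0,0,0,0,0],
    [25,0,0,0,0,0,0],
    [25,0,0,0,0,0,0],
    [25,0,0,0,0,0,0]
  ]
}}

```text
time_s: 23.02
tcp_pos: [0.5224, -0.3582, 0.183]
ee_rot: [[0.108, -0.886, 0.45], [-0.974, -0.003, 0.227], [-0.2, -0.463, -0.863]]
wrist_force: [0.5, -0.8, -3.1]
gripper_width: 0.343
gripper_force: 30.0
```

{"method": "drive_tool", "body": {
  "rows": [
    [25,0,0,0,0,0,0],
    [25,0,0,0,0,0,0],
    [25,0,0,0,0,0,0],
    [25,0,0,0,0,0,0],
    [25,0,0,0,0,0,0]
  ]
}}

```text
time_s: 23.43
tcp_pos: [0.5224, -0.3582, 0.1831]
ee_rot: [[0.108, -0.886, 0.45], [-0.974, -0.003, 0.227], [-0.2, -0.463, -0.863]]
wrist_force: [-0.3, -0.4, -2.7]
gripper_width: 0.342
gripper_force: 30.0
```

{"method": "drive_tool", "body": {
  "rows": [
    [25,0,0,0,0,0,0],
    [25,0,0,0,0,0,0],
    [25,0,0,0,0,0,0],
    [25,0,0,0,0,0,0],
    [25,0,0,0,0,0,0]
  ]
}}

```text
time_s: 23.85
tcp_pos: [0.5224, -0.3582, 0.1831]
ee_rot: [[0.108, -0.886, 0.45], [-0.974, -0.003, 0.227], [-0.2, -0.463, -0.863]]
wrist_force: [-0.3, -0.2, -3.7]
gripper_width: 0.342
gripper_force: 30.0
```

{"method": "drive_tool", "body": {
  "rows": [
    [25,0,0,0,0,0,0],
    [25,0,0,0,0,0,0],
    [25,0,0,0,0,0,0],
    [25,0,0,0,0,0,0],
    [25,0,0,0,0,0,0]
  ]
}}

```text
time_s: 24.27
tcp_pos: [0.5224, -0.3582, 0.183]
ee_rot: [[0.108, -0.886, 0.45], [-0.974, -0.003, 0.227], [-0.2, -0.463, -0.863]]
wrist_force: [0.1, -1.3, -2.4]
gripper_width: 0.343
gripper_force: 30.0
```

{"method": "drive_tool", "body": {
  "rows": [
    [25,0,0,0,0,0,0],
    [25,0,0,0,0,0,0],
    [25,0,0,0,0,0,0],
    [25,0,0,0,0,0,0],
    [25,0,0,0,0,0,0]
  ]
}}

```text
time_s: 24.68
tcp_pos: [0.5224, -0.3583, 0.1831]
ee_rot: [[0.108, -0.886, 0.45], [-0.974, -0.003, 0.227], [-0.2, -0.463, -0.863]]
wrist_force: [-0.2, -0.3, -2.8]
gripper_width: 0.342
gripper_force: 30.0
```

{"method": "drive_tool", "body": {
  "rows": [
    [25,0,0,0,0,0,0],
    [25,0,0,0,0,0,0],
    [25,0,0,0,0,0,0],
    [25,0,0,0,0,0,0],
    [25,0,0,0,0,0,0]
  ]
}}

```text
time_s: 25.1
tcp_pos: [0.5224, -0.3583, 0.1831]
ee_rot: [[0.108, -0.886, 0.45], [-0.974, -0.003, 0.227], [-0.2, -0.463, -0.863]]
wrist_force: [0.7, -0.0, -3.7]
gripper_width: 0.343
gripper_force: 30.0
```

```bash
python3 - <<'E'
from lab import *
state(); c=cap('scene'); save(c,'sc1'); row(cap('top'))
E
```

```text
t 25.1 tcp [ 0.5224 -0.3583  0.1831] window in label: n 0.0709 y -0.0 x -0.0031 angle 0.16 turn needed [0.0002 0.0026 0.0008] shift mm [-1.8 -1.1 -2.2] f [ 0.7439421  -0.02451272 -3.74625583] [-33.7  22.2  -2.2 -32.7 -54.4  53.8]
tray [ 0.48578553  0.00445544 -0.01807141] 0.027745492157259966
-0.026 y -0.0664 .. 0.0299 gaps [(np.float64(-0.0319), np.float64(-0.0253))]
-0.013 y -0.0607 .. 0.0292 gaps [(np.float64(-0.0308), np.float64(-0.0262))]
0 y -0.0573 .. 0.0303 gaps [(np.float64(-0.0318), np.float64(-0.0251)), (np.float64(0.0003), np.float64(0.005))]
0.013 y -0.0741 .. 0.0294 gaps [(np.float64(-0.0741), np.float64(-0.0538)), (np.float64(-0.0307), np.float64(-0.0261)), (np.float64(0.0041), np.float64(0.0085))]
0.026 y -0.0505 .. 0.0308 gaps [(np.float64(-0.0317), np.float64(-0.025))]
```

View pics/sc1.png

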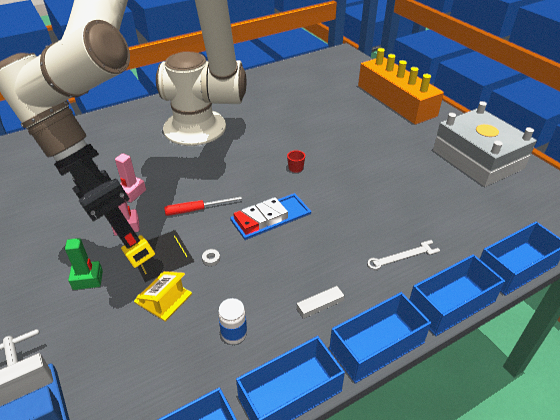

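{"method": "drive_tool", "body": {
  "rows": [
    [25,0,0,0,0,0,0],
    [25,0,0,0,0,0,0],
    [25,0,0,0,0,0,0],
    [25,0,0,0,0,0,0]
  ]
}}

```text
time_s: 25.53
tcp_pos: [0.5224, -0.3582, 0.1831]
ee_rot: [[0.108, -0.886, 0.45], [-0.974, -0.003, 0.227], [-0.2, -0.463, -0.863]]
wrist_force: [0.6, 0.1, -3.0]
gripper_width: 0.343
gripper_force: 30.0
```

{"method": "drive_tool", "body": {
  "rows": [
    [25,-3,1,15,0,0,0],
    [25,-8,9,15,-0.0397,0.078,0],
    [25,-9,13,6,-0.0397,0.078,0],
    [25,-9,13,0,-0.0397,0.078,0],
    [25,-9,13,0,-0.0397,0.078,0]
  ]
}}

```text
time_s: 25.95
tcp_pos: [0.4844, -0.3092, 0.2219]
ee_rot: [[0.064, -0.985, 0.16], [-0.996, -0.053, 0.075], [-0.066, -0.164, -0.984]]
wrist_force: [0.3, 0.1, -3.3]
gripper_width: 0.345
gripper_force: 30.0
```

{"method": "drive_tool", "body": {
  "rows": [
    [25,-9,13,0,-0.0397,0.078,0],
    [25,-7,11,0,-0.0397,0.081,0],
    [25,0,0,0,0,0,0],
    [25,0,0,0,0,0,0],
    [25,0,0,0,0,0,0]
  ]
}}

```text
time_s: 26.37
tcp_pos: [0.4689, -0.2854, 0.2199]
ee_rot: [[0.059, -0.998, 0.004], [-0.998, -0.059, 0.001], [-0.0, -0.004, -1.0]]
wrist_force: [-0.7, -0.7, -3.2]
gripper_width: 0.341
gripper_force: 30.0
```

```bash
python3 - <<'E'
from h import *
togo(.468,-.285,.0893,183.5); R=np.array(sense()['ee_rot']); print('turn to vertical',np.cross(-R[:,2],[0,0,1]).round(4))
c=cap('wrist'); R,t=ext(c); o=-R.T@t; W=cloud(c); f=c['frame'].astype(int); s=cap('top'); Wt=cloud(s); ft=s['frame'].astype(int)
for n,w,g in(('w',W,f),('t',Wt,ft)):
    y=(g[...,0]-g[...,2]>60)&(g[...,1]-g[...,2]>40)&(w[...,2]<.01)&(np.hypot(w[...,0]-.467,w[...,1]+.285)<.08)
    k,l,st,ce=cv2.connectedComponentsWithStats(y.astype(np.uint8))
    for i in range(1,k):
        if st[i,4]>12: print(n,st[i,4],np.nanmin(w[l==i],0).round(4),np.nanmax(w[l==i],0).round(4))
    d=(g.max(-1)<70)&(abs(w[...,2])<.008)&(np.hypot(w[...,0]-.467,w[...,1]+.285)<.1); P=w[d]; print(n,'dark',d.sum(),np.percentile(P,[2,98],axis=0).round(3))
E
```

```text
t 26.37 tcp [ 0.4689 -0.2854  0.2199] ytool -176.6 j6 17.9 dxyz [  -0.9    0.4 -130.6] dyaw 0.1 deg 0.0017 tilt 0.23 f [-0.7 -0.7 -3.2] 0.3414035515930122
turn to vertical [-0.0006  0.004   0.    ]
w 211 [ 0.4302 -0.3365  0.001 ] [ 0.5112 -0.333   0.0055]
w 88 [ 0.5346 -0.3164 -0.001 ] [ 0.545  -0.3008  0.0082]
w 75 [ 0.4277 -0.284   0.0018] [ 0.5139 -0.2786  0.0049]
w 13 [ 0.4111 -0.2507  0.0021] [ 0.4127 -0.2353  0.0043]
w dark 5098 [[ 0.413 -0.343  0.002]
 [ 0.525 -0.276  0.005]]Traceback (most recent call last):
  File "<stdin>", line 9, in <module>
    return _quantile_unchecked(
        a, q, axis, out, overwrite_input, method, keepdims, weights)
    return _ureduce(a,
                    func=_quantile_ureduce_func,
    ...<5 lines>...
                    overwrite_input=overwrite_input,
                    method=method)
    r = func(a, **kwargs)
    result = _quantile(arr,
                       quantiles=q,
    ...<2 lines>...
                       out=out,
                       weights=wgt)
    slices_having_nans = np.isnan(arr[-1, ...])
                                  ~~~^^^^^^^^^
IndexError: index -1 is out of bounds for axis 0 with size 0
```

{"method": "drive_tool", "body": {
  "rows": [
    [25,0,0,-30,0,0.004,0],
    [25,0,0,-35,0,0,0],
    [25,0,0,-30,0,0,0],
    [25,0,0,-20,0,0,0],
    [25,0,0,-8,0,0,0]
  ]
}}

```text
time_s: 26.88
tcp_pos: [0.4661, -0.2856, 0.0928]
ee_rot: [[0.057, -0.998, -0.008], [-0.998, -0.057, 0.003], [-0.003, 0.008, -1.0]]
wrist_force: [-0.9, 0.4, -4.2]
gripper_width: 0.345
gripper_force: 30.0
```

{"method": "drive_tool", "body": {
  "rows": [
    [25,0,0,-3,0,0,0],
    [25,0,0,0,0,0,0],
    [25,0,0,0,0,0,0]
  ]
}}

```text
time_s: 27.13
tcp_pos: [0.4696, -0.2861, 0.0946]
ee_rot: [[0.06, -0.998, 0.0], [-0.998, -0.06, -0.001], [0.001, -0.0, -1.0]]
wrist_force: [0.4, 0.1, -2.2]
gripper_width: 0.342
gripper_force: 30.0
```

```bash
python3 - <<'E'
from h import *
togo(.468,-.285,.0893,183.5); R=np.array(sense()['ee_rot']); print('turn to vertical',np.cross(-R[:,2],[0,0,1]).round(4))
E
```

```text
t 27.13 tcp [ 0.4696 -0.2861  0.0946] ytool -176.58 j6 17.8 dxyz [-1.6  1.1 -5.3] dyaw 0.08 deg 0.0015 tilt 0.06 f [ 0.4  0.1 -2.2] 0.3417281343617872
turn to vertical [ 0.001   0.0001 -0.    ]
```

{"method": "drive_tool", "body": {
  "rows": [
    [25,0,0,-3,0,0,0],
    [25,0,0,-1.5,0,0,0],
    [25,0,0,0,0,0,0],
    [25,0,0,0,0,0,0]
  ]
}}

```text
time_s: 27.47
tcp_pos: [0.4686, -0.2853, 0.0891]
ee_rot: [[0.06, -0.998, -0.002], [-0.998, -0.06, -0.0], [-0.0, 0.002, -1.0]]
wrist_force: [-0.1, 0.7, -2.9]
gripper_width: 0.346
gripper_force: 30.0
```

{"method": "drive_tool", "body": {
  "rows": [
    [25,0,0,-0.7,0,0,0],
    [25,0,0,0,0,0,0],
    [25,0,0,0,0,0,0]
  ]
}}

```text
time_s: 27.72
tcp_pos: [0.4687, -0.2853, 0.089]
ee_rot: [[0.06, -0.998, -0.002], [-0.998, -0.06, -0.0], [0.0, 0.002, -1.0]]
wrist_force: [-2.6, 2.2, 6.4]
gripper_width: 0.341
gripper_force: 30.0
```

{"method": "drive_tool", "body": {
  "rows": [
    [45,0,0,0,0,0,0],
    [60,0,0,0,0,0,0],
    [80,0,0,0,0,0,0],
    [100,0,0,0,0,0,0],
    [100,0,0,0,0,0,0]
  ]
}}

```text
time_s: 28.13
tcp_pos: [0.4685, -0.2853, 0.0877]
ee_rot: [[0.06, -0.998, -0.003], [-0.998, -0.06, 0.0], [-0.0, 0.003, -1.0]]
wrist_force: [0.4, 0.3, -0.8]
gripper_width: 0.631
gripper_force: 0.0
```

{"method": "drive_tool", "body": {
  "rows": [
    [100,0,0,0,0,0,0],
    [100,0,0,0,0,0,0],
    [100,0,0,10,0,0,0],
    [100,0,0,25,0,0,0],
    [100,0,0,35,0,0,0]
  ]
}}

```text
time_s: 28.55
tcp_pos: [0.4666, -0.2846, 0.1565]
ee_rot: [[0.059, -0.998, -0.01], [-0.998, -0.059, 0.002], [-0.003, 0.009, -1.0]]
wrist_force: [1.0, -0.8, -0.6]
gripper_width: 0.966
gripper_force: 0.0
```

{"method": "drive_tool", "body": {
  "rows": [
    [100,0,0,40,0,0,0],
    [100,0,0,40,0,0,0],
    [100,-20,-20,20,0,0,0],
    [100,-28,-28,0,0,0,0],
    [100,-28,-28,0,0,0,0]
  ]
}}

```text
time_s: 28.97
tcp_pos: [0.3927, -0.3619, 0.261]
ee_rot: [[0.063, -0.998, 0.002], [-0.998, -0.063, -0.002], [0.003, -0.002, -1.0]]
wrist_force: [0.1, -0.0, -0.1]
gripper_width: 0.996
gripper_force: 0.0
```

{"method": "drive_tool", "body": {
  "rows": [
    [100,-28,-28,0,0,0,0],
    [100,-28,-28,0,0,0,0],
    [100,-28,-28,0,0,0,0],
    [100,0,0,0,0,0,0],
    [100,0,0,0,0,0,0]
  ]
}}

```text
time_s: 29.38
tcp_pos: [0.3067, -0.4464, 0.2585]
ee_rot: [[0.056, -0.998, -0.003], [-0.998, -0.056, -0.0], [0.0, 0.003, -1.0]]
wrist_force: [0.4, -0.8, 0.7]
gripper_width: 1.006
gripper_force: 0.0
```

```bash
python3 - <<'E'
from h import *
s=cap('top'); row(s); save(s,'top6'); togo(0,0,0,0)
k=cloud(s); 
try: scmat(s,(.468,-.286),(.468,-.286))
except Exception as e: print(e)
cv2.imwrite('pics/top6b.png',cv2.resize(s['frame'],(784,588))[:,:,::-1])
E
```

```text
tray [ 0.48587967  0.00462405 -0.01586342] 0.02917874910213092
-0.026 y -0.0642 .. 0.03 gaps [(np.float64(-0.032), np.float64(-0.0254)), (np.float64(-0.0091), np.float64(-0.0048))]
-0.013 y -0.0606 .. 0.0289 gaps [(np.float64(-0.0309), np.float64(-0.0264))]
0 y -0.0573 .. 0.0302 gaps [(np.float64(-0.0319), np.float64(-0.0253)), (np.float64(-0.0228), np.float64(-0.0182)), (np.float64(0.0003), np.float64(0.0048))]
0.013 y -0.0791 .. 0.0293 gaps [(np.float64(-0.0744), np.float64(-0.0539)), (np.float64(-0.0309), np.float64(-0.0263)), (np.float64(0.0038), np.float64(0.0082))]
0.026 y -0.0507 .. 0.0306 gaps [(np.float64(-0.0319), np.float64(-0.0252)), (np.float64(0.0075), np.float64(0.0119))]
t 29.43 tcp [ 0.3077 -0.4457  0.2584] ytool -176.68 j6 41.4 dxyz [-307.7  445.7 -258.4] dyaw -3.32 deg -0.0579 tilt 0.14 f [ 1.2 -1.  -0.9] 1.0009474563884648
scanner [ 0.4673 -0.2859] 4.6 0.104 840
 handle top [ 0.466  -0.2841  0.1243] ((466.3757629394531, -284.8616943359375), (28.975881576538086, 29.47895050048828), 3.3560431003570557)
 yellow lines [ 0.428 -0.337 -0.002] [ 0.547 -0.232  0.012]
mat [ 0.4429 -0.2827] 1.3 0.544
```

View pics/top6b.png

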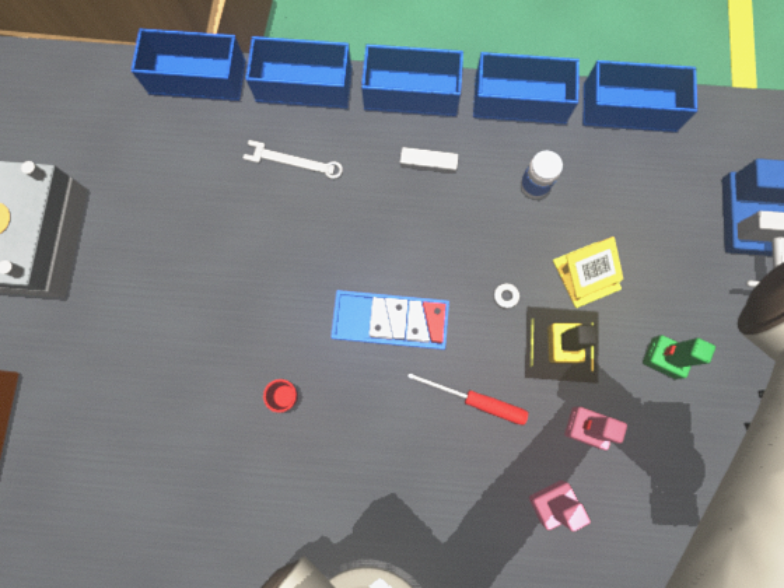

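```bash
python3 -c "
from station import finish_job; print(finish_job())"
```

```text
the job is handed in; nothing more can be done
None
```

The job is handed in; no verdict came back. The last overhead picture shows the three wedges present packed head to tail from the red one. The scanner held still on the label for over three seconds, then went back upright near the middle of its mat, and the bystanders look unmoved.

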